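# Fetch the pendants from behind the caddy and load the curing drawer

### The arm

A 6-joint arm with a two-finger parallel gripper is mounted at the origin on the work surface. World frame = base frame: x ahead of the robot, y to its left, z up, the work surface at z = 0. Lengths are in m, angles in rad, forces in N, time in s.
With the tool pointing down it reaches from about 0.375 to 0.9 m from the base axis. Payload 3.1 kg.
Tool frame: the origin (TCP) lies midway between the tips of the shut fingers; the grasp point (between the pads) lies 19 mm behind it; x points along the fingers, y is the direction in which the jaws open and shut, and the axes are right-handed (so a half turn about x gives the same grasp; the last joint's range is limited). The gripper opens to 85 mm and grips with 20 to 120 N. Pads are 22 mm wide; open, the fingers measure 114 mm over their backs; the gripper's body (76 mm by 85 mm) begins 54 mm behind the grasp point. The pads swing forward as they close: fully open they stand 13 mm farther back than shut.
Start: joints at [-1.409, 0.527, 1.433, -0, 1.181, -0.178], TCP at [0.209, -0.589, 0.231] pointing down, gripper open.
Joint ranges: [-3.08, 3.08], [-0.75, 2.2], [0.22, 2.44], [-1.43, 4.57], [0, 2.65], [-2.85, 2.85]. Speed limits (rad/s): [2.79, 2.79, 3.14, 3.14, 3.14, 3.14].

### API

Orientations are given as a unit quaternion [x, y, z, w].
In Python, from station import manip gives the robot as it stands.
- The arm moves only by the tool carry_out, never from a script. Its argument "commands" is a list that holds one entry, the list of rows, each a list of 7 numbers: the shift along the tool's x, y, z in units of 25 mm (1.0 is 25 mm), then the turn, a rotation vector about the tool's x, y, z in units of 5 degrees (1.0 is 5 degrees), then the finger opening in mm, from 0 to 85.4. A call has exactly 5 rows; each row is the pose to reach, as a shift and turn from the pose commanded when the call began, along the tool's axes at that moment; what a row does not reach only later rows make up. A row lasts 1/10 s, in which the tool goes at most 50 mm and 8.59 degrees, less where a joint would pass 70% of its speed; a pose out of reach is approached as far as the arm can. A call with a gripper value outside its range is refused whole. The fingers move at their own pace and stop on an object; "force" is the grip in N (left out, the last holds). Time passes only in rows, so rows that repeat a pose let the fingers close, or fill a call up. It gives the time, the measured TCP pose, the force and the opening at its end, in the units of the state.
- manip.sense(): the state, without advancing time (a new reading comes with each control period).
- manip.snapshot(name): name is "scene" or "top"; returns a dict with "image" (420x560x3 uint8, red, green, blue), "fx", "fy", "cx", "cy" (pixels), "k1" (the pictures are not rectified: a ray, as slopes to the right and down, at radius r is drawn at 1 + k1 r^2 times it, then the intrinsics apply), "rvec" (rotation vector, rad) and "tvec" (3), from world to camera coordinates, as OpenCV has them. Camera axes: x right, y down, z forward; pixel columns grow to the right and rows downward; lengths in m; the calibration is good to about 2 mm. A picture is of the moment at which its call begins. There is no depth.
- manip.sign_off(): hands the job in, once; it reports no verdict.
The state is a dict: "t": time; "q": joint angles; "qd": joint speeds; "tau": joint torques, N m; "tcp_pos": TCP position; "tool_rot": TCP orientation; "force": force on the tool from outside, world axes, zero at the start; "ft_torque": the same for the moment, N m; "finger_gap": opening from 0.0 (shut) to 1.0 (fully open).
Only numpy, scipy, OpenCV 4.12 (cv2) and the standard library are available. Lean on these libraries where they do the work, as an engineer would, in place of code of your own. Each camera call takes 0.05 s, during which the arm holds its last target.

### The job

Lift the wooden tool caddy out of its dock and stand it on the green cutting mat, then collect every pendant lying behind it and lay them all flat on the floor of the curing box's pulled-out drawer, none on top of another. Shut the drawer fully and stand the caddy back in its dock the way it stood (either end round). Leave the tape roll, the glass dish and the small bottle where they are.

Things in the scene. Friction and masses are not known exactly. Their poses are not given: they have to be found in the camera images.
- caddy_grip (a point): Centre of the dark wooden handle bar of a plywood tool caddy (80 x, 180 y, 90 mm high filled box, about 0.55 kg); 135 mm above the caddy's underside, over the box's middle. The bar runs along y: 16 thick (x), 22 high, 154 mm long between two end posts (34 mm wide in x, tops 148 mm above the underside), 34 mm clear above the box rim. z is up. Lift it by the bar.
- dock_bay (a point): Where the caddy's underside centre belongs, on the bench, handle along y. The dock is a fixed dark wooden U-shaped rim, 10 high, 12 mm wide: front (-x) inner face 50 mm from here, end (+-y) inner faces 102 mm, from x = -50 to +40 mm; open to the rear (+x). The pendants start on the bench 70 to 100 mm towards +x from here. Dock and curing box may swap sides.
- mat: Green cutting mat with a yellow grid, fixed flat on the bench between dock and curing box, 240 (x) x 220 (y) x 3 mm. Origin at the centre of its underside. The caddy is to stand on it (the middle of the caddy over the mat) while the pendants are fetched.
- drawer (a joint): Opening of the curing box's drawer in m: 0 is shut, 0.15 fully open; it slides out towards the box's front (-x of point drawer_floor), with 1.5 N of friction, and stays where it is left. It may start slightly ajar. Load it opened by more than 0.08.
- drawer_handle (a point): Middle of the drawer's steel bar handle: round bar 10 mm thick, 100 mm long along y, its axis 35 mm in front of the front panel and 54 mm above the bench (the 55 mm high panel's top edge is 66 mm, the box's top 75 mm above the bench). x points into the box. Moves with the drawer.
- drawer_floor (a point): Centre of the drawer's inner floor, 14 mm above the bench, moving with the drawer. Inside 150 (x) x 200 mm (y); side and rear walls 22 mm high above the floor, front panel 52 mm. x points into the box. The white box round it is fixed: 200 deep, 250 wide, 75 mm high; its front, flush with the shut drawer's panel, is 65 mm beyond (+x) this point when fully open: only the part before it is reached from above.
- pendant0_mid (a point): Centre of a brass bar pendant with a green resin face on both sides, 40 (x) x 20 (y) x 10 mm (z), 30 g, with a wire eye 7 mm long at its +x end (no obstacle). Its support lies 5 mm below this point. Two to four pendants are present, the rest absent (None from the start). Either face may be up.
- pendant1_mid (a point): Centre of a brass bar pendant with a green resin face on both sides, 40 (x) x 20 (y) x 10 mm (z), 30 g, with a wire eye 7 mm long at its +x end (no obstacle). Its support lies 5 mm below this point. Two to four pendants are present, the rest absent (None from the start). Either face may be up.
- pendant2_mid (a point): Centre of a brass bar pendant with a green resin face on both sides, 40 (x) x 20 (y) x 10 mm (z), 30 g, with a wire eye 7 mm long at its +x end (no obstacle). Its support lies 5 mm below this point. Two to four pendants are present, the rest absent (None from the start). Either face may be up.
- pendant3_mid (a point): Centre of a brass bar pendant with a green resin face on both sides, 40 (x) x 20 (y) x 10 mm (z), 30 g, with a wire eye 7 mm long at its +x end (no obstacle). Its support lies 5 mm below this point. Two to four pendants are present, the rest absent (None from the start). Either face may be up.
- tape: Bystander: white tape roll lying flat, 90 mm across, 15 mm high. Origin at the centre of its underside.
- dish: Bystander: glass dish, 84 mm across, 25 mm high. Origin at the centre of its underside.
- resin: Bystander: small bottle with a white cap, 32 mm across, 70 mm high. Origin at the centre of its underside.

How it is judged:
On the way, in this order (a step that is already met when the one before it is completed fails the run):
1. the caddy stands upright and released on the cutting mat, out of its dock (x of caddy_grip in the frame of mat between -0.11 and 0.11 m and y of caddy_grip in the frame of mat between -0.1 and 0.1 m and angle between caddy_grip's own z axis and vertical below 0.1 rad and height (world z) of caddy_grip below 0.146 m and contact force between the fingers and caddy below 0.3 N and linear speed of caddy below 0.02 m/s), for 0.2 s.
2. every pendant lies flat on the floor of the drawer, drawer open (x of pendant0_mid in the frame of drawer_floor between -0.075 and 0.075 m and y of pendant0_mid in the frame of drawer_floor between -0.1 and 0.1 m and z of pendant0_mid in the frame of drawer_floor between 0 and 0.01 m and angle between the z axis of each of pendant0_mid, pendant1_mid, pendant2_mid, pendant3_mid and the z axis of drawer_floor, either way round below 0.2 rad and x of pendant1_mid in the frame of drawer_floor between -0.075 and 0.075 m and y of pendant1_mid in the frame of drawer_floor between -0.1 and 0.1 m and z of pendant1_mid in the frame of drawer_floor between 0 and 0.01 m and x of pendant2_mid in the frame of drawer_floor between -0.075 and 0.075 m and y of pendant2_mid in the frame of drawer_floor between -0.1 and 0.1 m and z of pendant2_mid in the frame of drawer_floor between 0 and 0.01 m and x of pendant3_mid in the frame of drawer_floor between -0.075 and 0.075 m and y of pendant3_mid in the frame of drawer_floor between -0.1 and 0.1 m and z of pendant3_mid in the frame of drawer_floor between 0 and 0.01 m and value of joint drawer above 0.08 m), for 0.2 s.
3. the drawer is shut with every pendant in it (x of pendant0_mid in the frame of drawer_floor between -0.075 and 0.075 m and y of pendant0_mid in the frame of drawer_floor between -0.1 and 0.1 m and z of pendant0_mid in the frame of drawer_floor between 0 and 0.01 m and angle between the z axis of each of pendant0_mid, pendant1_mid, pendant2_mid, pendant3_mid and the z axis of drawer_floor, either way round below 0.2 rad and x of pendant1_mid in the frame of drawer_floor between -0.075 and 0.075 m and y of pendant1_mid in the frame of drawer_floor between -0.1 and 0.1 m and z of pendant1_mid in the frame of drawer_floor between 0 and 0.01 m and x of pendant2_mid in the frame of drawer_floor between -0.075 and 0.075 m and y of pendant2_mid in the frame of drawer_floor between -0.1 and 0.1 m and z of pendant2_mid in the frame of drawer_floor between 0 and 0.01 m and x of pendant3_mid in the frame of drawer_floor between -0.075 and 0.075 m and y of pendant3_mid in the frame of drawer_floor between -0.1 and 0.1 m and z of pendant3_mid in the frame of drawer_floor between 0 and 0.01 m and value of joint drawer below 0.006 m), for 0.2 s.
At the end, for the whole second after the job is handed in: Every pendant lies flat (within 0.2 rad) on the drawer's floor, none on another; the drawer is shut to within 6 mm; the caddy stands upright and still in its dock, within 20 mm of the bay's centre either way and 0.2 rad of its direction, its underside on the bench (all of step 3 and x of caddy_grip in the frame of dock_bay between -0.02 and 0.02 m and y of caddy_grip in the frame of dock_bay between -0.02 and 0.02 m and angle between caddy_grip's own z axis and vertical below 0.1 rad and height (world z) of caddy_grip below 0.141 m and angle between the y axis of caddy_grip and the y axis of dock_bay, either way round below 0.2 rad and linear speed of caddy below 0.02 m/s); the robot touches nothing.
It fails at once if the tape roll is moved more than 30 mm (distance of tape from where it was at the start of the episode above 0.03 m).
It fails at once if the glass dish is moved more than 30 mm (distance of dish from where it was at the start of the episode above 0.03 m).
It fails at once if the small bottle is moved more than 30 mm (distance of resin from where it was at the start of the episode above 0.03 m).
Of pendant0, pendant1, pendant2, pendant3 only 2 to 4 are there at a start; the rules pass over those that are not, and their reading is None.
At some moment in a run one of pendant0, pendant1, pendant2, pendant3 may be knocked a few centimetres aside while the robot is not near it.
Once in a run the grip may slacken for a moment while it holds something.
It also fails if it takes over 210 s, if anything falls off the work surface, if the arm or the gripper's body presses on something with over 40 N, if the wrist force passes 120 N, or if a joint passes its speed limit or range.

## Working session

There is one attempt and no reset: what is moved stays moved. The work goes in short steps, Python scripts to look and compute and a tool call to move; the robot and the scene stay as the last step left them, time stands still between calls to the robot, and variables do not carry over. Pictures are saved under pics/ and viewed, and the job is handed in when it is done.

Besides the shell and the picture viewer there is one more tool, called in YAML: its name, and indented under it one key for each argument. carry_out: Moves the arm, as the interface text tells. Its arguments: {"type":"object","properties":{"commands":{"type":"array"},"force":{"type":"number"}},"required":["commands"]}

```bash
ls; mkdir -p pics
python3 - <<'E'
from station import manip
import cv2
print(manip.sense())
for n in("scene","top"):
    s=manip.snapshot(n)
    cv2.imwrite(f"pics/{n}0.png",s["image"][:,:,::-1])
    print({k:v for k,v in s.items() if k!="image"})
E
```

```text
pics
{'t': 0.0, 'q': array([-1.40851980e+00,  5.28473255e-01,  1.43389781e+00,  1.31153500e-05,
        1.18136744e+00, -1.78501984e-01]), 'qd': array([ 1.21046511e-05,  5.35216957e-04, -1.41948672e-04,  1.15119818e-03,
       -3.39177560e-04,  3.85941341e-05]), 'tau': array([-6.46915601e-05, -4.42349625e+01, -1.78022951e+01, -3.29827399e-04,
        8.43297603e-03, -8.33946245e-09]), 'tcp_pos': array([ 0.20880257, -0.5883427 ,  0.23033067]), 'tool_rot': array([ 0.69687739,  0.12065806, -0.69685651,  0.11914083]), 'force': array([ 0.38984698,  1.01919773, -0.99201092]), 'ft_torque': array([0.03535212, 0.0310464 , 0.00589766]), 'finger_gap': 1.0004266922758114}
{'fx': 437.69205430671695, 'fy': 437.69205430671695, 'cx': 287.68142242022867, 'cy': 216.7390104658368, 'k1': -0.13118629581704316, 'rvec': array([ 2.2350922 ,  0.57207334, -0.23831936]), 'tvec': array([-0.56349422, -0.11582475,  1.1918784 ])}
{'fx': 450.4466545041355, 'fy': 450.4466545041355, 'cx': 272.9464733480285, 'cy': 205.53911879612485, 'k1': 0.04576136057911265, 'rvec': array([ 1.96358163, -2.26772668,  0.23722882]), 'tvec': array([0.08323302, 0.6077411 , 1.01589898])}
```

View pics/scene0.png

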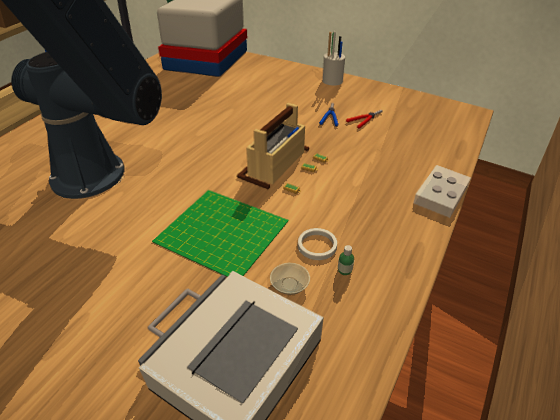

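View pics/top0.png

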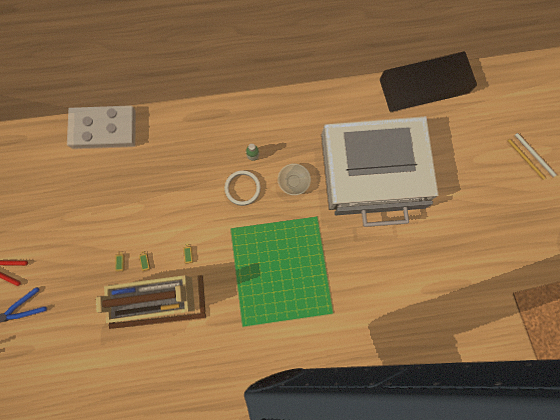

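```bash
cat > h.py <<'E'
import numpy as np,cv2
from scipy.spatial.transform import Rotation as R
from station import manip
def snap(n,save=None):
    s=manip.snapshot(n)
    if save: cv2.imwrite(f"pics/{save}.png",s["image"][:,:,::-1])
    return s
def cam(s):
    K=np.array([[s["fx"],0,s["cx"]],[0,s["fy"],s["cy"]],[0,0,1.]])
    return K,np.array([s["k1"],0,0,0,0.]),np.array(s["rvec"]),np.array(s["tvec"])
def rays(s,p):
    K,D,r,t=cam(s)
    p=np.asarray(p,float).reshape(-1,1,2)
    u=cv2.undistortPointsIter(p,K,D,None,None,(3,100,1e-10)).reshape(-1,2)
    M=cv2.Rodrigues(r)[0]
    d=np.c_[u,np.ones(len(u))]@M
    return -M.T@t,d
def plane(s,p,z):
    c,d=rays(s,p); return c+d*((z-c[2])/d[:,2])[:,None]
def tri(s1,p1,s2,p2):
    c1,d1=rays(s1,p1);c2,d2=rays(s2,p2)
    out=[]
    for a,b in zip(d1,d2):
        k=np.linalg.lstsq(np.c_[a,-b],c2-c1,rcond=None)[0]
        x,y=c1+a*k[0],c2+b*k[1]
        out.append(np.r_[(x+y)/2,np.linalg.norm(x-y)])
    return np.array(out)
def proj(s,P):
    K,D,r,t=cam(s); return cv2.projectPoints(np.asarray(P,float).reshape(-1,1,3),r,t,K,D)[0].reshape(-1,2)
def crop(s,x0,y0,x1,y1,f,save):
    im=cv2.resize(s["image"][y0:y1,x0:x1,::-1],None,fx=f,fy=f,interpolation=cv2.INTER_CUBIC)
    for x in range((x0+9)//10*10,x1,10):
        cv2.putText(im,str(x),((x-x0)*f,8),0,.3,(0,0,255),1); cv2.line(im,((x-x0)*f,9),((x-x0)*f,14),(0,0,255),1)
    for y in range((y0+9)//10*10,y1,10):
        cv2.putText(im,str(y),(0,(y-y0)*f+4),0,.3,(0,0,255),1)
    cv2.imwrite(f"pics/{save}.png",im)
def blobs(s,lo,hi,amin=10,box=None):
    h=cv2.cvtColor(s["image"],cv2.COLOR_RGB2HSV)
    m=cv2.inRange(h,np.array(lo),np.array(hi))
    if box:
        mm=np.zeros_like(m);x0,y0,x1,y1=box;mm[y0:y1,x0:x1]=m[y0:y1,x0:x1];m=mm
    n,l,st,c=cv2.connectedComponentsWithStats(m)
    return [(c[i],st[i],l==i) for i in range(1,n) if st[i][4]>=amin]
E
python3 - <<'E'
from h import *
a=snap("scene");b=snap("top")
crop(b,90,235,220,335,6,"topcaddy");crop(a,230,90,340,200,7,"scecaddy")
crop(b,310,110,450,235,5,"topbox");crop(a,130,260,330,420,4,"scebox")
for n,s in(("scene",a),("top",b)):
    for c,st,_ in blobs(s,(35,80,40),(80,255,255),6): print(n,c,st)
print("mat", plane(b,[[231,227],[317,217],[333,314],[243,326]],.003))
E
```

```text
scene [168.625   0.375] [167   0   5   2   8]
scene [331.84  42.28] [331  32   3  21  25]
scene [319.86956522 156.04347826] [315 154  11   5  23]
scene [308.30769231 165.73076923] [303 164  11   5  26]
scene [291.  186.5] [286 184  11   6  34]
scene [221.22909699 233.28808148] [ 152  190  137   87 6578]
scene [346.0070922  259.28368794] [339 253  15  13 141]
scene [344.5        272.95454545] [339 271  12   4  22]
top [252.03030303 152.42424242] [247 147  11  10  66]
top [280.45603712 271.24985855] [ 231  216  102  111 8837]
top [187.421875 254.296875] [185 248   6  14  64]
top [118.8        262.53846154] [116 256   6  13  65]
top [143.73134328 261.86567164] [141 256   7  13  67]
mat [[ 0.58639139  0.10528508  0.003     ]
 [ 0.58074316 -0.11198362  0.003     ]
 [ 0.34176127 -0.11111613  0.003     ]
 [ 0.34511281  0.10638613  0.003     ]]
```

View pics/topcaddy.png

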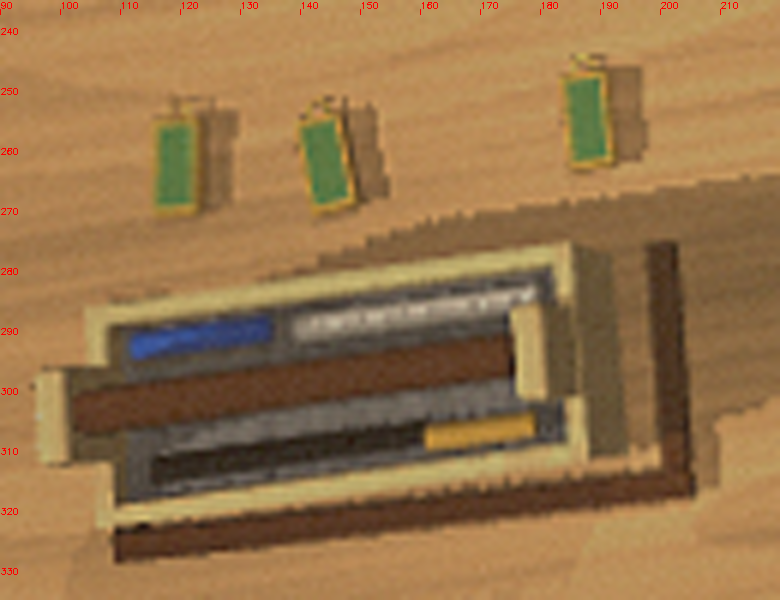

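View pics/scecaddy.png

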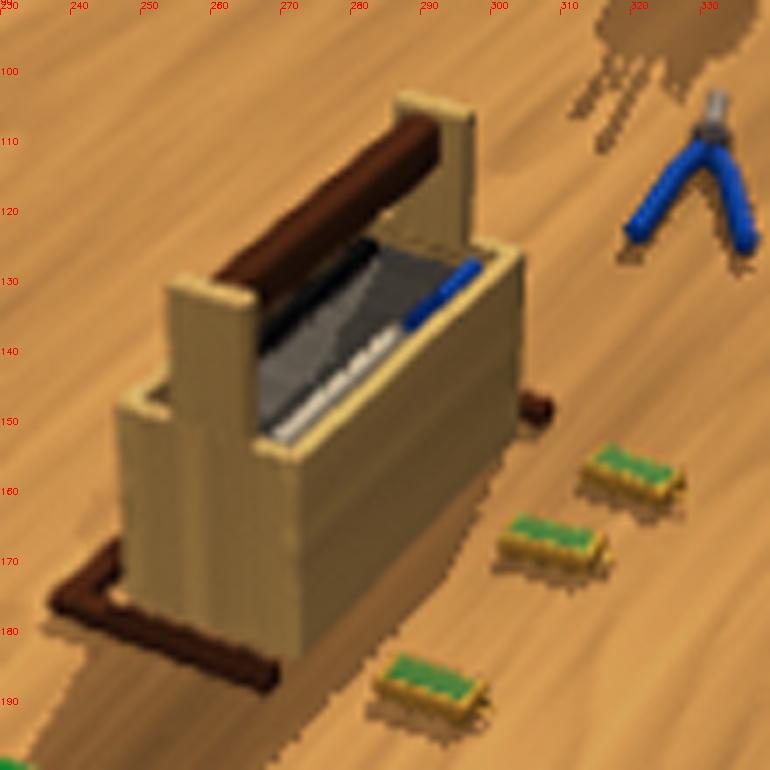

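View pics/topbox.png

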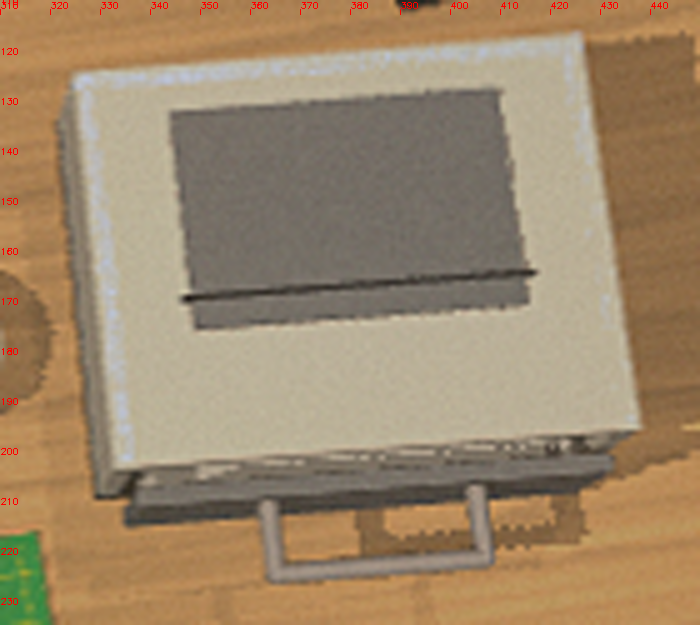

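View pics/scebox.png

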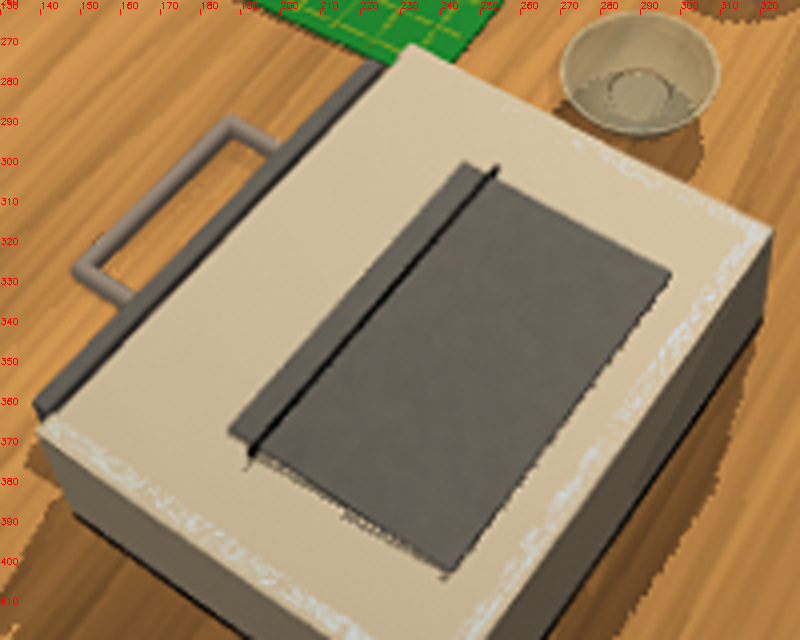

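Run:
```python
from h import *
np.set_printoptions(precision=4,suppress=True)
a=snap("scene");b=snap("top")
f=lambda o,k,l:[[o[0]+x/k,o[1]+y/k] for x,y in l]
sc=f((230,90),7,[(212,286),(436,107),(292,456),(523,252),(121,397)])
tc=f((90,235),6,[(530,352),(52,417),(574,248),(88,310),(587,455)])
print("posts, rim(+x-y),(+x+y),(-x-y)\n",tri(a,sc,b,tc))
# bar edges in top at z .146
print("bar top",plane(b,f((90,235),6,[(72,396),(512,335),(72,432),(512,376)]),.146))
# pendants by top and scene
t=[[187.42,254.3],[143.73,261.87],[118.8,262.54]];s=[[291,186.5],[308.3,165.7],[319.87,156.04]]
print("pend",tri(a,s,b,t))
for c,st,m in blobs(b,(35,80,40),(80,255,255),6):
    if st[4]<80:
        ys,xs=np.nonzero(m);P=plane(b,np.c_[xs,ys],.010)[:,:2];r=cv2.minAreaRect((P*1000).astype(np.float32));
        w,v=np.linalg.eigh(np.cov(P.T));print(c,P.mean(0),v[:,1],np.degrees(np.arctan2(v[1,1],v[0,1])),r)
# dock corner: -x,-y outer/inner corner at z .01
print("dock outer/inner corner, -y arm end, left end",plane(b,f((90,235),6,[(695,497),(660,467),(647,243),(680,243),(115,562),(113,530)]),.010))
sd=f((230,90),7,[(50,600),(275,690),(548,395)])
print("dock scene",plane(a,sd,.01))
print("handle",tri(a,f((130,260),4,[(230,122),(80,268)]),b,f((310,110),5,[(275,576),(490,560)])))
print("boxtop corners",plane(b,f((310,110),5,[(75,75),(582,35),(118,470),(638,430)]),.075))
print("boxtri",tri(a,f((130,260),4,[(410,45),(38,432),(770,232)]),b,f((310,110),5,[(112,470),(638,430),(75,75)])))
print("panel top corners",tri(a,f((130,260),4,[(375,62),(35,405)]),b,f((310,110),5,[(127,515),(610,470)])))
print("tape,dish,bottle",plane(b,[[242.5,188]],.015),plane(b,[[295,179]],.025),plane(b,[[252,150]],.06))
```

```text
posts, rim(+x-y),(+x+y),(-x-y)
 [[0.4378 0.2234 0.149  0.0031]
 [0.4405 0.3896 0.1463 0.0032]
 [0.4755 0.2143 0.0938 0.0029]
 [0.4793 0.3949 0.0895 0.002 ]
 [0.4002 0.2173 0.0939 0.0032]]
bar top [[0.4453 0.3815 0.146 ]
 [0.4434 0.2287 0.146 ]
 [0.4331 0.3823 0.146 ]
 [0.4294 0.23   0.146 ]]
pend [[0.5327 0.2181 0.0131 0.0006]
 [0.53   0.3247 0.0135 0.0001]
 [0.5374 0.3842 0.0136 0.0006]]
[252.0462 152.2923] [0.7706 0.0269] [-0.0255  0.9997] 91.4593218550854 ((772.6929321289062, 26.74329376220703), (25.793651580810547, 24.19028663635254), 82.40009307861328)
[187.4219 254.2969] [0.5333 0.2188] [-1.      0.0076] 179.5669008500156 ((533.2530517578125, 218.9513702392578), (31.194074630737305, 11.744318962097168), 1.082940936088562)
[143.7612 261.6866] [0.5309 0.3255] [-0.994  -0.1091] -173.7345039247071 ((531.173095703125, 325.5450744628906), (30.97804069519043, 12.163545608520508), 6.454208850860596)
[118.806  262.4478] [0.5378 0.3851] [-0.9939  0.1099] 173.69267994245195 ((538.958740234375, 385.78729248046875), (11.980890274047852, 29.838611602783203), 85.89781951904297)
dock outer/inner corner, -y arm end, left end [[0.3769 0.1909 0.01  ]
 [0.3904 0.2034 0.01  ]
 [0.4785 0.1991 0.01  ]
 [0.4766 0.186  0.01  ]
 [0.3861 0.418  0.01  ]
 [0.3984 0.418  0.01  ]]
dock scene [[0.3811 0.1923 0.01  ]
 [0.4854 0.1858 0.01  ]
 [0.4837 0.419  0.01  ]]
handle [[ 0.5368 -0.2147  0.0553  0.0019]
 [ 0.5301 -0.3161  0.057   0.0031]]
boxtop corners [[ 0.7925 -0.1595  0.075 ]
 [ 0.7767 -0.4084  0.075 ]
 [ 0.594  -0.1468  0.075 ]
 [ 0.5781 -0.3929  0.075 ]]
boxtri [[ 0.5951 -0.1439  0.0735  0.0011]
 [ 0.5788 -0.3927  0.0738  0.0017]
 [ 0.7934 -0.1592  0.0743  0.0017]]
panel top corners [[ 0.5762 -0.1498  0.056   0.0023]
 [ 0.5633 -0.3801  0.0629  0.001 ]]
tape,dish,bottle [[0.6789 0.0634 0.015 ]] [[ 0.6806 -0.0703  0.025 ]] [[0.7595 0.0264 0.06  ]]
```

```bash
cat >> h.py <<'E'
def goal(pos,psi,near=True):
    s=manip.sense();Rc=R.from_quat(s["tool_rot"]);p=np.array(s["tcp_pos"])
    best=None
    for a in ((psi,psi+np.pi) if near else (psi,)):
        y=np.array([np.cos(a),np.sin(a),0]);x=np.array([0,0,-1.])
        Rt=R.from_matrix(np.c_[x,y,np.cross(x,y)])
        rv=(Rc.inv()*Rt).as_rotvec()
        if best is None or np.linalg.norm(rv)<np.linalg.norm(best): best=rv
    d=Rc.inv().apply(np.array(pos)-p)
    print("shift",np.round(d/.025,2),"turn",np.round(np.degrees(best)/5,2))
def st():
    s=manip.sense();M=R.from_quat(s["tool_rot"]).as_matrix()
    print("t",round(s["t"],2),"tcp",np.round(s["tcp_pos"],4),"psi",round(np.arctan2(M[1,1],M[0,1]),3),"xz",np.round(M[:,0],3),"q",np.round(s["q"],2),"F",np.round(s["force"],2),"gap",round(s["finger_gap"]*85.4,1))
np.set_printoptions(precision=4,suppress=True)
E
python3 -c "
from h import *
st(); goal([.4385,.306,.25],-.025)"
```

```text
t 0.3 tcp [ 0.2089 -0.5888  0.231 ] psi -1.23 xz [-0.     0.001 -1.   ] q [-1.41  0.53  1.43  0.    1.18 -0.18] F [ 0.77 -0.93  0.21] gap 85.9
shift [ -0.74 -30.66 -20.62] turn [-13.81  -0.01   0.01]
```

```bash
python3 -c "
from h import *
goal([.5335,-.2655,.16],-.064)"
```

```text
shift [  2.85  -7.85 -16.56] turn [-13.36  -0.01   0.01]
```

carry_out:
  commands:
    - [[0.3,-0.8,-1.66,-1.4,0,0,28],[0.6,-1.6,-3.3,-2.8,0,0,28],[0.9,-2.4,-5,-4.2,0,0,28],[1.1,-3.2,-6.6,-5.6,0,0,28],[1.4,-4,-8.3,-6.8,0,0,28]]
  force: 60

```text
t: 0.8
tcp_pos: [0.3721, -0.4244, 0.1964]
tool_rot: [0.631, 0.319, -0.631, 0.32]
force: [0.2, -0.3, 0.3]
finger_gap: 0.329
```

```bash
python3 -c "
from h import *
st();goal([.5335,-.2655,.16],-.064)"
```

```text
t 0.8 tcp [ 0.3721 -0.4244  0.1964] psi -0.633 xz [ 0.    -0.001 -1.   ] q [-1.05  0.49  1.62 -0.    1.03 -0.42] F [ 0.18 -0.32  0.3 ] gap 28.1
shift [ 1.45  1.45 -8.94] turn [-6.52  0.01 -0.01]
```

carry_out:
  commands:
    - [[0.4,0.4,-2,-1.6,0,0,28],[0.8,0.8,-4,-3.2,0,0,28],[1.1,1.1,-6,-4.8,0,0,28],[1.3,1.3,-8,-6.2,0,0,28],[1.45,1.45,-8.94,-6.52,0,0,28]]

```text
t: 1.3
tcp_pos: [0.5349, -0.264, 0.1596]
tool_rot: [0.516, 0.484, -0.515, 0.484]
force: [0.2, -0.8, -0.1]
finger_gap: 0.327
```

```bash
python3 -c "
from h import *
st();goal([.5335,-.2655,.037],-.064)
b=snap('top');crop(b,310,110,450,255,5,'tb2')
a=snap('scene');crop(a,130,240,330,400,4,'sb2')"
```

```text
t 1.3 tcp [ 0.5349 -0.264   0.1596] psi -0.062 xz [ 0.     0.001 -1.   ] q [-0.65  0.58  1.57  0.    0.99 -0.58] F [ 0.2  -0.81 -0.06] gap 27.9
shift [ 4.91 -0.05  0.07] turn [ 0.02 -0.01  0.  ]
```

View pics/tb2.png

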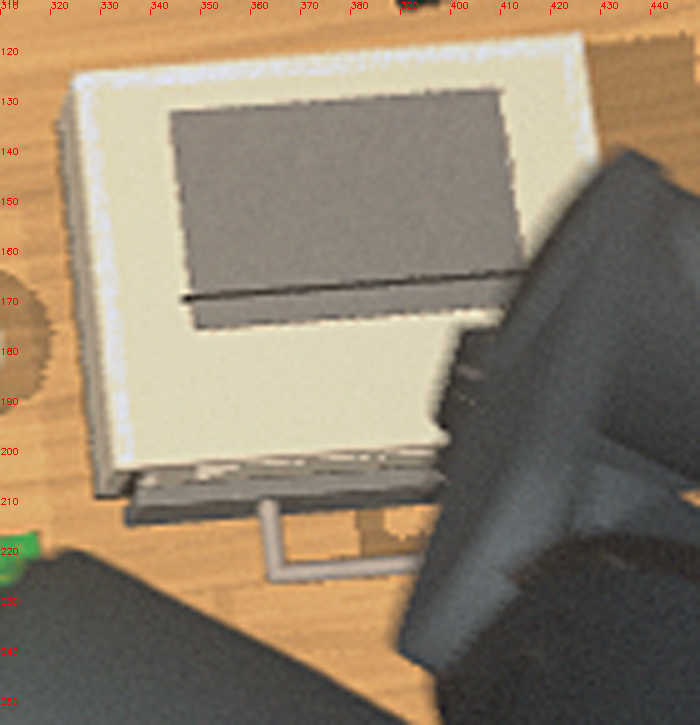

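View pics/sb2.png

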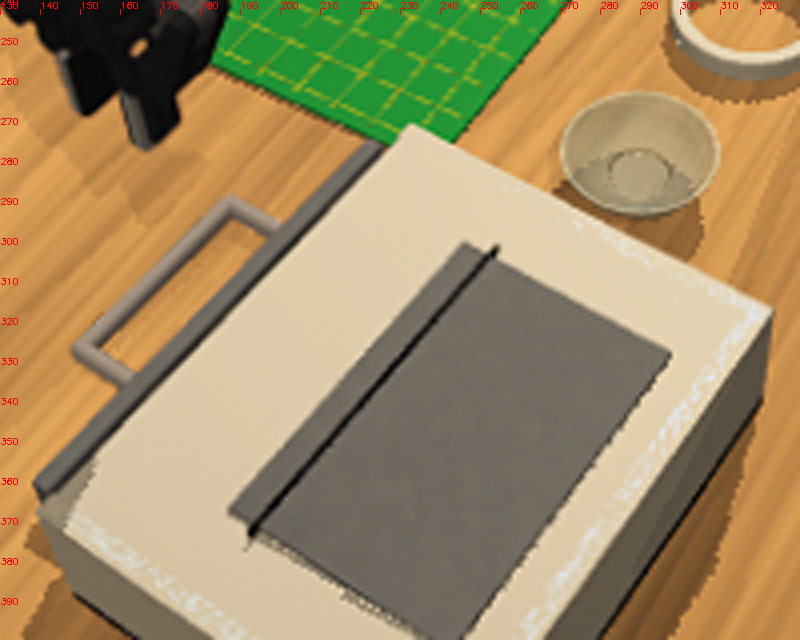

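carry_out:
  commands:
    - [[1,0,0,0,0,0,28],[2,0,0,0,0,0,28],[3,-0.03,0,0,0,0,28],[3.8,-0.05,0.05,0,0,0,28],[4.4,-0.05,0.05,0,0,0,28]]

```text
t: 1.9
tcp_pos: [0.5308, -0.2691, 0.0488]
tool_rot: [-0.517, -0.483, 0.517, -0.482]
force: [-0.6, -0.0, -0.3]
finger_gap: 0.326
```

```bash
python3 -c "
from h import *
st();goal([.5335,-.2655,.037],-.064)
a=snap('scene');crop(a,130,240,250,340,6,'sb3')"
```

```text
t 1.9 tcp [ 0.5308 -0.2691  0.0488] psi -0.069 xz [-0.001  0.001 -1.   ] q [-0.66  0.74  1.64 -0.    0.76 -0.59] F [-0.6  -0.03 -0.33] gap 27.9
shift [ 0.47  0.1  -0.15] turn [-0.06 -0.01  0.01]
```

View pics/sb3.png

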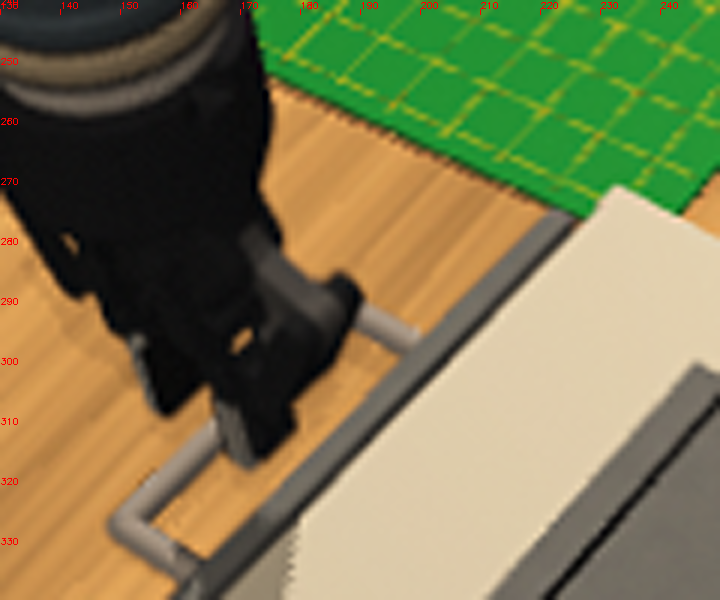

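carry_out:
  commands:
    - [[0.25,0.05,-0.1,0,0,0,28],[0.47,0.1,-0.1,0,0,0,28],[0.47,0.1,-0.1,0,0,0,5],[0.47,0.1,-0.1,0,0,0,5],[0.47,0.1,-0.1,0,0,0,5]]
  force: 60

```text
t: 2.45
tcp_pos: [0.5348, -0.2662, 0.0388]
tool_rot: [0.517, 0.482, -0.516, 0.483]
force: [0.3, -0.1, -0.8]
finger_gap: 0.09
```

```bash
python3 -c "
from h import *
st()"
```

```text
t 2.45 tcp [ 0.5348 -0.2662  0.0388] psi -0.067 xz [ 0.001 -0.001 -1.   ] q [-0.65  0.76  1.64  0.    0.74 -0.58] F [ 0.35 -0.06 -0.81] gap 7.7
```

carry_out:
  commands:
    - [[0,-0.6,0,0,0,0,5],[0,-1.4,0,0,0,0,5],[0,-2.2,0,0,0,0,5],[0,-3.0,0,0,0,0,5],[0,-3.6,0,0,0,0,5]]

```text
t: 2.95
tcp_pos: [0.4446, -0.2603, 0.0388]
tool_rot: [0.517, 0.482, -0.516, 0.484]
force: [2.3, -0.0, -3.7]
finger_gap: 0.095
```

```bash
python3 -c "
from h import *
st()"
```

```text
t 2.95 tcp [ 0.4446 -0.2603  0.0388] psi -0.068 xz [ 0.002 -0.001 -1.   ] q [-0.75  0.7   1.85  0.    0.59 -0.68] F [ 2.28 -0.05 -3.69] gap 8.1
```

carry_out:
  commands:
    - [[0,-0.5,0,0,0,0,5],[0,-1.0,0,0,0,0,5],[0,-1.4,0,0,0,0,5],[0,-1.6,0,0,0,0,5],[0,-1.65,0,0,0,0,5]]

```text
t: 3.45
tcp_pos: [0.4033, -0.2575, 0.0387]
tool_rot: [0.517, 0.482, -0.517, 0.483]
force: [2.7, 1.1, 4.1]
finger_gap: 0.091
```

```bash
python3 -c "
from h import *
st()"
```

```text
t 3.45 tcp [ 0.4033 -0.2575  0.0387] psi -0.068 xz [ 0. -0. -1.] q [-0.8   0.68  1.94  0.    0.52 -0.73] F [2.72 1.05 4.09] gap 7.8
```

Release and rise.

carry_out:
  commands:
    - [[0,0,0,0,0,0,28],[0,0,0,0,0,0,28],[-0.5,0,0,0,0,0,28],[-2,0,0,0,0,0,28],[-4,0,0,0,0,0,28]]

```text
t: 3.95
tcp_pos: [0.4022, -0.2558, 0.1374]
tool_rot: [-0.516, -0.485, 0.517, -0.48]
force: [1.8, -1.3, -0.3]
finger_gap: 0.328
```

carry_out:
  commands:
    - [[-1.5,0.2,-1.4,0,0,0,50],[-2.5,0.2,-3,0,0,0,50],[-3.5,0.4,-5,0,0,0,50],[-4.5,0.5,-7,0,0,0,50],[-4.5,0.6,-9,0,0,0,50]]

```text
t: 4.45
tcp_pos: [0.4338, -0.0438, 0.2522]
tool_rot: [0.518, 0.481, -0.516, 0.484]
force: [1.7, -0.5, 0.3]
finger_gap: 0.585
```

```bash
python3 -c "
from h import *
st();goal([.4385,.306,.21],-.025)
b=snap('top');crop(b,300,110,460,290,4,'tb4')
a=snap('scene',save='s4')"
```

```text
t 4.45 tcp [ 0.4338 -0.0438  0.2522] psi -0.068 xz [ 0.005 -0.002 -1.   ] q [-0.36  0.24  1.86 -0.    1.04 -0.29] F [ 1.65 -0.45  0.34] gap 49.9
shift [  1.66  -0.78 -13.97] turn [-0.5   0.02 -0.06]
```

View pics/s4.png

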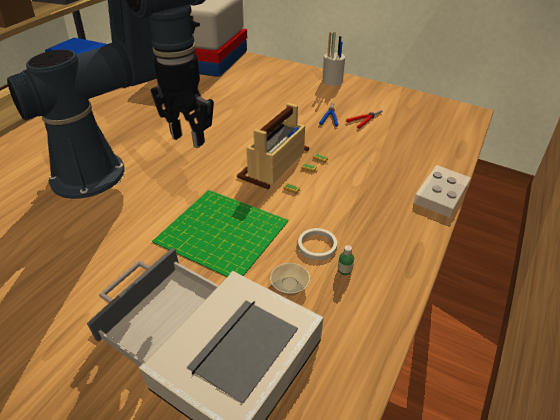

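View pics/tb4.png

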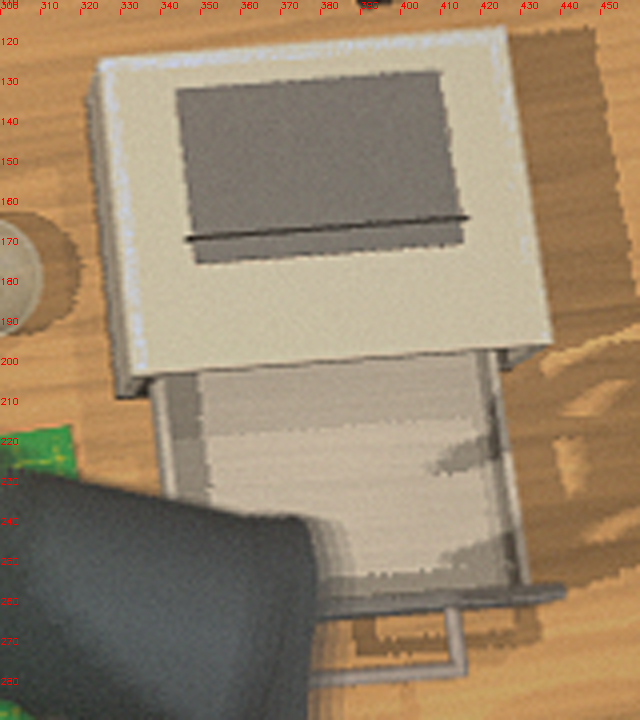

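carry_out:
  commands:
    - [[0,-0.1,-1.7,-0.1,0,0,50],[0,-0.2,-3.5,-0.2,0,0,50],[0.2,-0.3,-5.3,-0.3,0,0,50],[0.4,-0.4,-7.1,-0.4,0,0,50],[0.6,-0.5,-9,-0.5,0,0,50]]

```text
t: 5.05
tcp_pos: [0.4348, 0.1815, 0.2342]
tool_rot: [-0.506, -0.494, 0.506, -0.494]
force: [0.8, -0.1, 1.0]
finger_gap: 0.582
```

carry_out:
  commands:
    - [[0.2,-0.1,-1.5,0,0,0,50],[0.5,-0.2,-3,0,0,0,50],[0.8,-0.25,-4.2,0,0,0,50],[1,-0.28,-4.9,0,0,0,50],[1,-0.28,-4.9,0,0,0,50]]

```text
t: 5.55
tcp_pos: [0.4305, 0.3044, 0.2084]
tool_rot: [-0.504, -0.495, 0.506, -0.494]
force: [0.3, -0.3, -0.4]
finger_gap: 0.584
```

```bash
python3 -c "
from h import *
st();goal([.4385,.306,.116],-.025)
a=snap('scene');crop(a,230,60,340,190,5,'s5')
b=snap('top');crop(b,80,220,240,340,5,'tb5')"
```

```text
t 5.55 tcp [0.4305 0.3044 0.2084] psi -0.021 xz [-0.002 -0.001 -1.   ] q [0.4  0.43 1.7  0.   1.02 0.42] F [ 0.34 -0.27 -0.38] gap 49.8
shift [ 3.7   0.33 -0.07] turn [0.04 0.01 0.02]
```

View pics/s5.png

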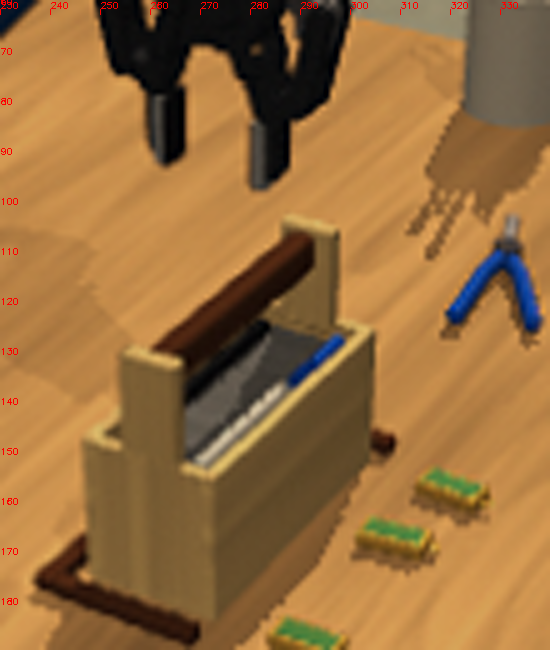

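View pics/tb5.png

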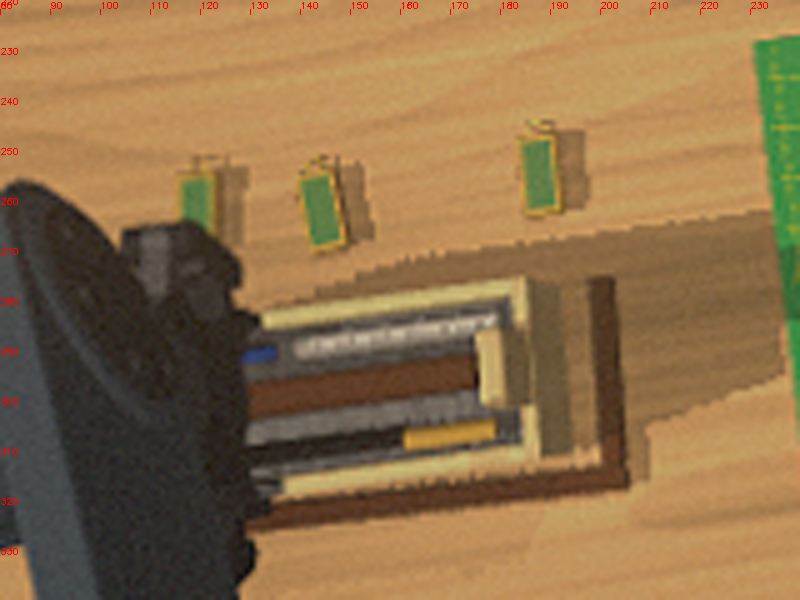

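Descend with fingers 50 mm apart.

carry_out:
  commands:
    - [[0.8,0.1,-0.05,0,0,0,50],[1.6,0.25,-0.07,0,0,0,50],[2.4,0.33,-0.07,0,0,0,50],[3.2,0.33,-0.07,0,0,0,50],[3.7,0.33,-0.07,0,0,0,50]]

```text
t: 6.15
tcp_pos: [0.4392, 0.303, 0.1162]
tool_rot: [-0.506, -0.494, 0.507, -0.493]
force: [-0.0, -1.2, 0.1]
finger_gap: 0.591
```

```bash
python3 -c "
from h import *
st();goal([.4385,.306,.116],-.025)
a=snap('scene');crop(a,230,60,340,190,5,'s6')"
```

```text
t 6.15 tcp [0.4392 0.303  0.1162] psi -0.026 xz [-0.002 -0.001 -1.   ] q [ 0.39  0.58  1.76 -0.    0.8   0.42] F [-0.04 -1.23  0.1 ] gap 50.5
shift [ 0.01 -0.03 -0.12] turn [-0.01  0.01  0.02]
```

View pics/s6.png

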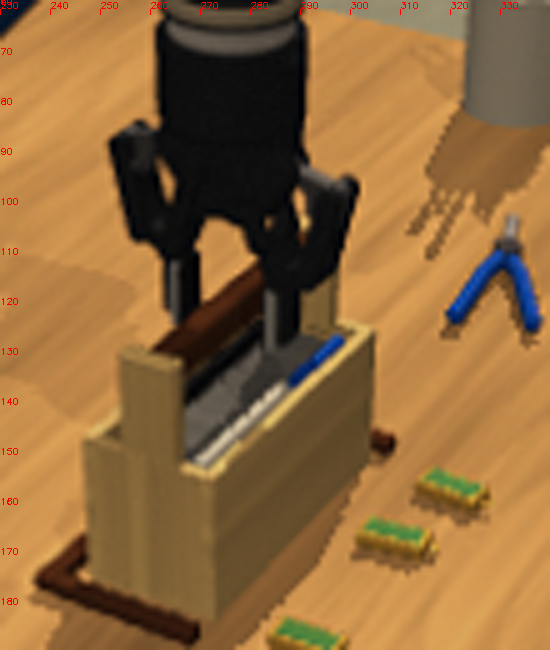

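carry_out:
  commands:
    - [[0,0,-0.1,0,0,0,30],[0,0,-0.1,0,0,0,10],[0,0,-0.1,0,0,0,8],[0,0,-0.1,0,0,0,8],[0,0,-0.1,0,0,0,8]]
  force: 100

```text
t: 6.7
tcp_pos: [0.4394, 0.3075, 0.1184]
tool_rot: [0.506, 0.494, -0.506, 0.494]
force: [-2.6, -1.5, 6.6]
finger_gap: 0.167
```

carry_out:
  commands:
    - [[-0.1,0,0,0,0,0,8],[-0.3,0,0,0,0,0,8],[-0.6,0,0,0,0,0,8],[-1,0,0,0,0,0,8],[-1.3,0,0,0,0,0,8]]

```text
t: 7.2
tcp_pos: [0.4396, 0.3074, 0.1507]
tool_rot: [0.506, 0.494, -0.506, 0.494]
force: [0.2, 0.4, -6.3]
finger_gap: 0.17
```

```bash
python3 -c "
from h import *
st();goal([.450,.005,.150],-.0)
a=snap('scene');crop(a,230,60,340,190,5,'s7')"
```

```text
t 7.2 tcp [0.4396 0.3074 0.1507] psi -0.024 xz [ 0.001  0.    -1.   ] q [ 0.4   0.52  1.73 -0.    0.88  0.43] F [ 0.21  0.37 -6.34] gap 14.6
shift [ 0.03  0.7  12.08] turn [-0.28 -0.   -0.01]
```

View pics/s7.png

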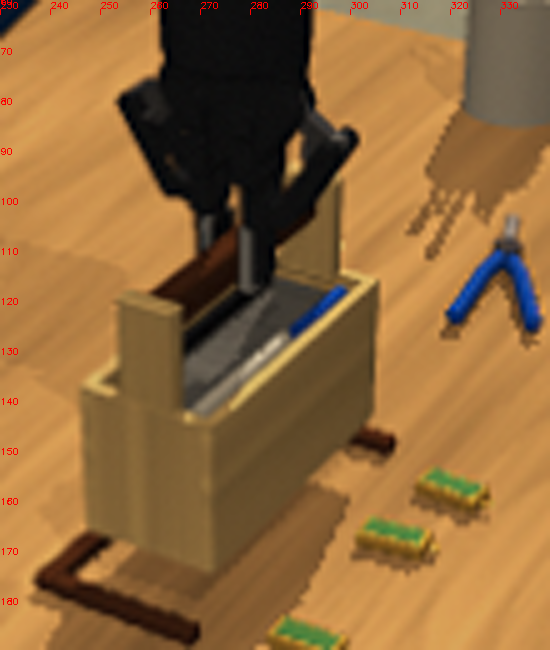

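carry_out:
  commands:
    - [[0,0.05,0.6,0,0,0,8],[0,0.1,1.8,0,0,0,8],[0,0.2,3.1,-0.1,0,0,8],[0,0.3,4.4,-0.15,0,0,8],[0,0.4,5.7,-0.2,0,0,8]]
  force: 110

```text
t: 7.75
tcp_pos: [0.4455, 0.1628, 0.1498]
tool_rot: [-0.501, -0.498, 0.502, -0.499]
force: [0.2, 0.1, -5.5]
finger_gap: 0.167
```

carry_out:
  commands:
    - [[0,0.05,1.3,0,0,0,8],[0,0.1,2.6,0,0,0,8],[0,0.2,3.9,-0.05,0,0,8],[0,0.3,5,-0.1,0,0,8],[0,0.3,5.6,-0.1,0,0,8]]

```text
t: 8.25
tcp_pos: [0.453, 0.0217, 0.1501]
tool_rot: [0.5, 0.499, -0.5, 0.501]
force: [0.7, 1.1, -5.8]
finger_gap: 0.164
```

```bash
python3 -c "
from h import *
st();goal([.450,.005,.122],-.0)
a=snap('scene',save='s8')"
```

```text
t 8.25 tcp [0.453  0.0217 0.1501] psi 0.0 xz [ 0.001 -0.001 -1.   ] q [-0.2   0.44  1.93 -0.    0.77 -0.2 ] F [ 0.69  1.11 -5.83] gap 14.0
shift [ 1.12 -0.12  0.67] turn [ 0.    0.01 -0.01]
```

View pics/s8.png

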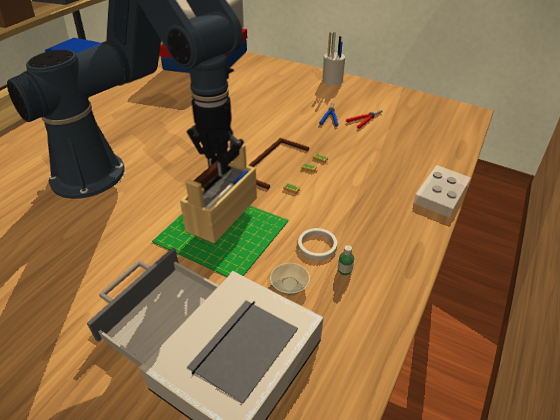

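carry_out:
  commands:
    - [[0.2,0,0.3,0,0,0,8],[0.5,0,0.5,0,0,0,8],[0.8,0,0.6,0,0,0,8],[1.0,0,0.6,0,0,0,8],[1.15,0,0.6,0,0,0,8]]

```text
t: 8.8
tcp_pos: [0.4515, 0.01, 0.1213]
tool_rot: [0.499, 0.502, -0.5, 0.5]
force: [-10.2, -0.9, 42.8]
finger_gap: 0.164
```

```bash
python3 -c "
from h import *
st()"
```

```text
t 8.8 tcp [0.4515 0.01   0.1213] psi 0.003 xz [-0.003  0.    -1.   ] q [-0.23  0.49  1.96 -0.    0.69 -0.23] F [-10.23  -0.88  42.82] gap 14.0
```

carry_out:
  commands:
    - [[-0.07,0,0,0,0,0,8],[-0.07,0,0,0,0,0,40],[-0.07,0,0,0,0,0,50],[-0.07,0,0,0,0,0,50],[-1,0,0,0,0,0,50]]

```text
t: 9.3
tcp_pos: [0.451, 0.0099, 0.1447]
tool_rot: [0.498, 0.502, -0.5, 0.499]
force: [0.3, -0.1, 0.4]
finger_gap: 0.584
```

carry_out:
  commands:
    - [[-1,0,0,0,0,0,50],[-2,0,0,0,0,0,50],[-3,0,0,0,0,0,45],[-4,0,-1.5,0,0,0,45],[-4,0.5,-3,0,0,0,45]]

```text
t: 9.8
tcp_pos: [0.4662, 0.0847, 0.2495]
tool_rot: [0.502, 0.498, -0.499, 0.502]
force: [1.3, -0.8, -0.9]
finger_gap: 0.526
```

```bash
python3 -c "
from h import *
st();
a=snap('scene',save='s9');b=snap('top',save='t9')
crop(b,90,225,220,335,6,'t9d')
for n,s in(('scene',a),('top',b)):
    for c,st_,_ in blobs(s,(35,80,40),(80,255,255),6): print(n,c,st_)
"
```

```text
t 9.8 tcp [0.4662 0.0847 0.2495] psi -0.001 xz [ 0.007 -0.    -1.   ] q [-0.06  0.3   1.78 -0.    1.06 -0.06] F [ 1.32 -0.79 -0.93] gap 44.9
scene [168.625   0.375] [167   0   5   2   8]
scene [332.2  38.2] [332  32   2  14  15]
scene [331.2222  49.4444] [331  47   2   7   9]
scene [319.9545 156.1364] [315 154  11   5  22]
scene [308.3077 165.7308] [303 164  11   5  26]
scene [291.  186.5] [286 184  11   6  34]
scene [229.0435 243.0603] [ 152  207  137   70 3631]
scene [346.021  259.2657] [339 252  15  14 143]
scene [344.5    272.9545] [339 271  12   4  22]
top [252.0149 152.3433] [246 147  12  10  67]
top [296.9086 270.2683] [ 262  216   71  107 3973]
top [143.7761 261.6866] [141 255   7  14  67]
top [118.7273 262.2576] [116 256   6  13  66]
top [246.4643 311.622 ] [239 296  15  31 336]
```

View pics/s9.png

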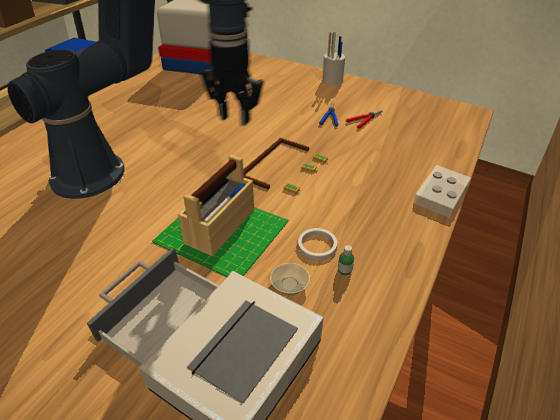

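View pics/t9d.png

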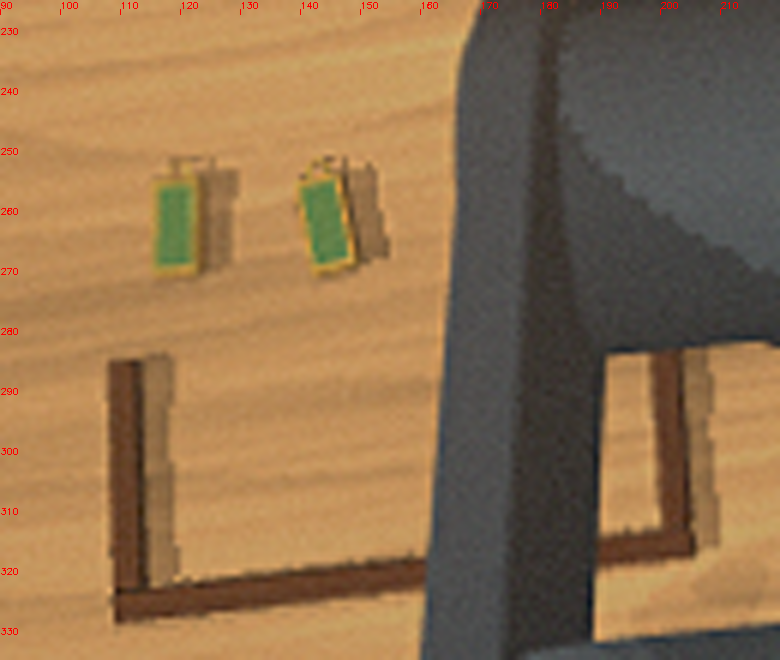

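```bash
python3 -c "
from h import *
b=manip.snapshot('top')
f=lambda o,k,l:[[o[0]+x/k,o[1]+y/k] for x,y in l]
print(plane(b,f((90,225),6,[(115,624),(108,360),(143,360),(147,585),(695,555),(660,527),(652,350),(682,350)]),.01))
goal([.533,.2185,.08],np.pi/2,False)
"
```

```text
[[0.3854 0.418  0.01  ]
 [0.4877 0.4143 0.01  ]
 [0.4856 0.4006 0.01  ]
 [0.3983 0.4048 0.01  ]
 [0.3776 0.1909 0.01  ]
 [0.3904 0.2034 0.01  ]
 [0.4596 0.1991 0.01  ]
 [0.4579 0.1872 0.01  ]]
shift [ 6.67  2.72 -5.28] turn [-17.93   0.02  -0.02]
```

carry_out:
  commands:
    - [[0,0.5,-1,-1.6,0,0,45],[0,1,-2,-3.2,0,0,45],[0,1.5,-3,-4.8,0,0,45],[0,2,-4,-6.4,0,0,45],[0,2.5,-5,-8,0,0,45]]
  force: 40

```text
t: 10.45
tcp_pos: [0.5272, 0.2094, 0.2454]
tool_rot: [0.296, 0.642, -0.297, 0.642]
force: [0.2, 0.7, -0.7]
finger_gap: 0.527
```

carry_out:
  commands:
    - [[1,0,0,-1.6,0,0,42],[2,0,0,-3.2,0,0,42],[3,0,0,-4.8,0,0,42],[4,0,0,-6.4,0,0,42],[5,0,0,-8,0,0,42]]

```text
t: 10.95
tcp_pos: [0.5268, 0.2084, 0.1196]
tool_rot: [0.059, 0.705, -0.059, 0.704]
force: [0.5, 0.1, 0.5]
finger_gap: 0.491
```

```bash
python3 -c "
from h import *
st();goal([.533,.2185,.06],np.pi/2,False)
"
```

```text
t 10.95 tcp [0.5268 0.2084 0.1196] psi 1.403 xz [-0.001 -0.001 -1.   ] q [ 0.18  0.6   1.68 -0.    0.86 -1.22] F [0.47 0.06 0.52] gap 41.9
shift [2.38 0.44 0.18] turn [-1.92 -0.01  0.01]
```

carry_out:
  commands:
    - [[0.5,0.2,0,-1,0,0,42],[1,0.44,0.1,-1.92,0,0,42],[1.6,0.44,0.18,-1.92,0,0,42],[2.2,0.44,0.18,-1.92,0,0,42],[2.4,0.44,0.18,-1.92,0,0,42]]

```text
t: 11.45
tcp_pos: [0.5322, 0.2185, 0.0591]
tool_rot: [0.002, 0.708, -0.003, 0.706]
force: [-0.3, -0.2, -0.9]
finger_gap: 0.495
```

```bash
python3 -c "
from h import *
st();goal([.533,.2185,.005],np.pi/2,False)
a=snap('scene');crop(a,250,120,340,210,7,'s10');b=snap('top');crop(b,90,225,220,335,6,'t10')
"
```

```text
t 11.45 tcp [0.5322 0.2185 0.0591] psi 1.564 xz [-0.004 -0.001 -1.   ] q [ 0.2   0.71  1.68 -0.    0.75 -1.37] F [-0.31 -0.18 -0.94] gap 42.3
shift [2.16 0.   0.04] turn [-0.08 -0.04  0.01]
```

View pics/s10.png

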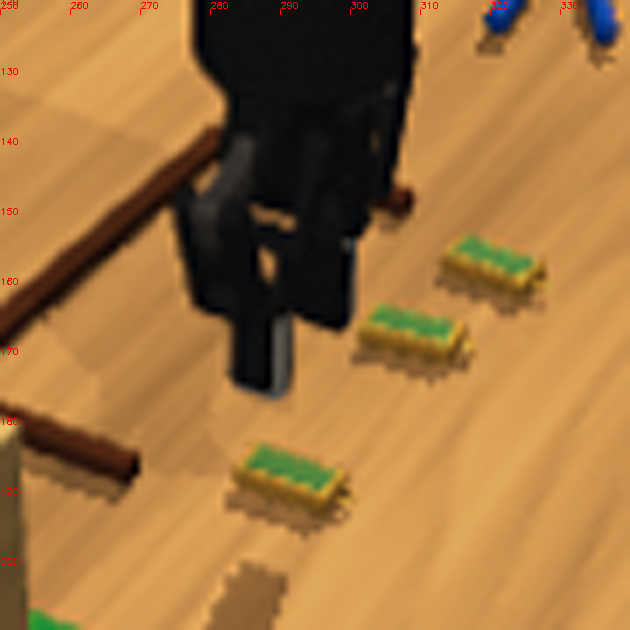

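View pics/t10.png

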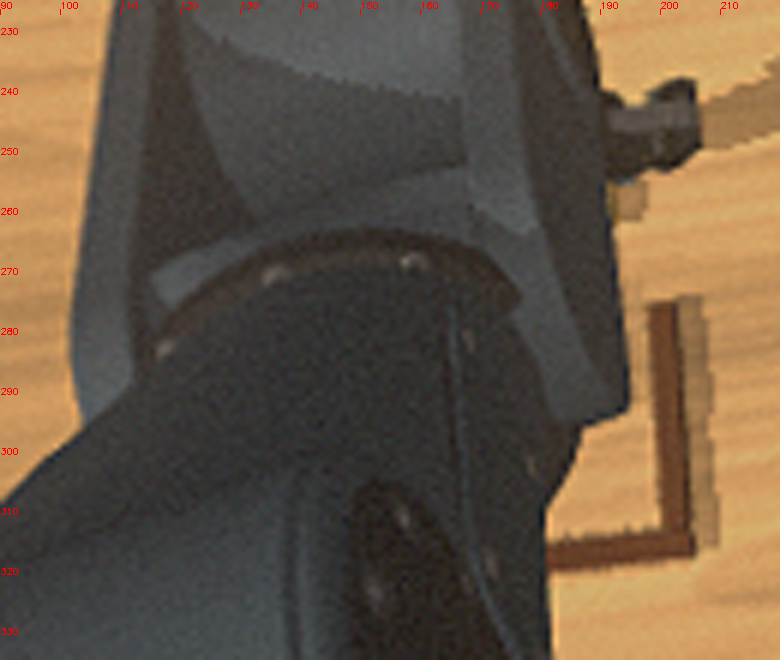

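carry_out:
  commands:
    - [[0.7,0,0.02,0,0,0,42],[1.4,0,0.03,0,0,0,42],[1.9,0,0.03,0,0,0,42],[2.1,0,0.03,0,0,0,42],[2.1,0,0.03,0,0,0,42]]

```text
t: 12.05
tcp_pos: [0.5339, 0.2196, 0.0082]
tool_rot: [0.002, 0.707, -0.002, 0.707]
force: [0.3, -0.2, 0.8]
finger_gap: 0.491
```

```bash
python3 -c "
from h import *
st();goal([.533,.2185,.005],np.pi/2,False)
a=snap('scene');crop(a,250,120,340,210,7,'s11')
"
```

```text
t 12.05 tcp [0.5339 0.2196 0.0082] psi 1.566 xz [-0.001 -0.    -1.   ] q [ 0.2   0.8   1.69 -0.    0.65 -1.37] F [ 0.33 -0.18  0.76] gap 41.9
shift [ 0.13 -0.04 -0.04] turn [-0.06 -0.01  0.  ]
```

View pics/s11.png

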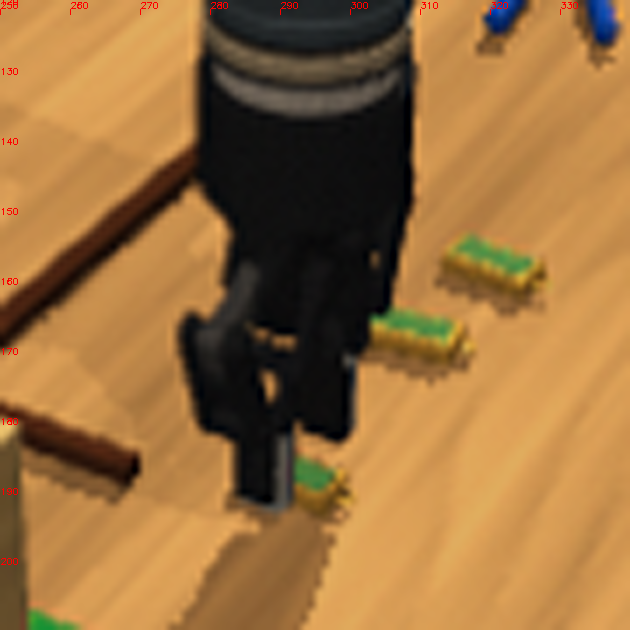

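carry_out:
  commands:
    - [[0.1,-0.04,0,0,0,0,30],[0.12,-0.04,0,0,0,0,12],[0.12,-0.04,0,0,0,0,12],[0.12,-0.04,0,0,0,0,12],[0.12,-0.04,0,0,0,0,12]]
  force: 50

```text
t: 12.6
tcp_pos: [0.5346, 0.2188, 0.0064]
tool_rot: [0.002, 0.707, -0.002, 0.708]
force: [-0.6, -1.1, 6.6]
finger_gap: 0.207
```

carry_out:
  commands:
    - [[-0.2,0,0,0,0,0,12],[-1,0,0,0,0,0,12],[-2.5,0,0,0,0,0,12],[-4.5,0,0,0,0,0,12],[-6.5,0,0,0,0,0,12]]

```text
t: 13.1
tcp_pos: [0.5333, 0.2187, 0.1691]
tool_rot: [0.002, 0.708, -0.002, 0.706]
force: [2.3, 0.6, -1.0]
finger_gap: 0.205
```

```bash
python3 -c "
from h import *
st();goal([.510,-.209,.20],np.pi/2-.064,False)
a=snap('scene');crop(a,230,70,340,210,6,'s12')
"
```

```text
t 13.1 tcp [0.5333 0.2187 0.1691] psi 1.566 xz [-0.002 -0.    -1.   ] q [ 0.2   0.54  1.62  0.    0.99 -1.37] F [ 2.33  0.55 -0.96] gap 17.5
shift [ -1.23 -17.11  -0.85] turn [ 0.68 -0.02  0.  ]
```

View pics/s12.png

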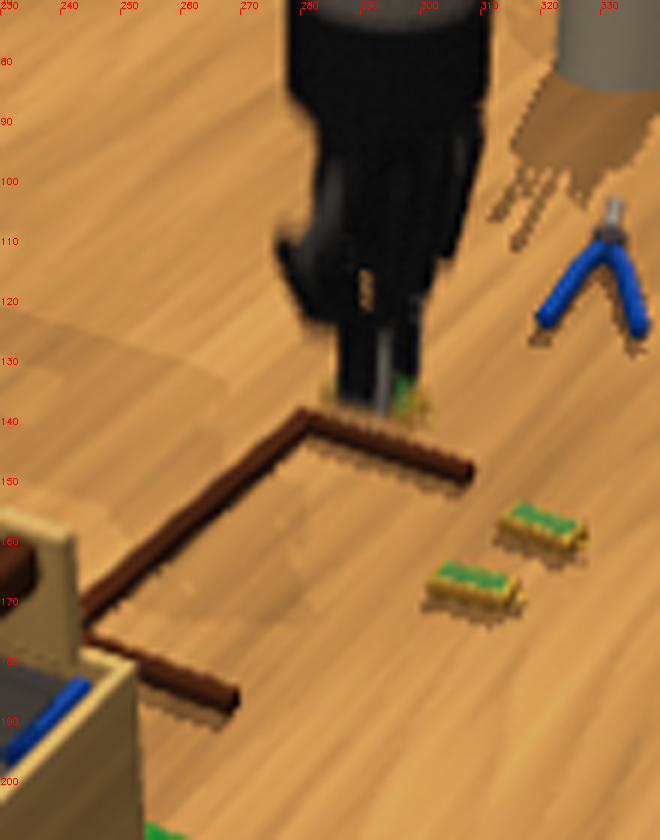

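carry_out:
  commands:
    - [[-0.5,-1,0,0,0,0,12],[-1,-2.7,0,0.1,0,0,12],[-1.2,-4.5,0,0.2,0,0,12],[-1.2,-6.3,-0.2,0.3,0,0,12],[-1.2,-8.1,-0.3,0.4,0,0,12]]

```text
t: 13.65
tcp_pos: [0.5251, 0.015, 0.1983]
tool_rot: [0.014, 0.707, -0.014, 0.707]
force: [0.5, 0.1, -0.0]
finger_gap: 0.206
```

carry_out:
  commands:
    - [[0,-1.8,-0.1,0.1,0,0,12],[0,-3.6,-0.2,0.2,0,0,12],[0,-5.4,-0.3,0.3,0,0,12],[0,-7.2,-0.4,0.3,0,0,12],[0,-8.7,-0.5,0.3,0,0,12]]

```text
t: 14.15
tcp_pos: [0.5041, -0.2028, 0.1979]
tool_rot: [0.024, 0.707, -0.024, 0.707]
force: [1.1, 0.3, -0.0]
finger_gap: 0.208
```

```bash
python3 -c "
from h import *
st();goal([.510,-.209,.10],np.pi/2-.064,False)
a=snap('scene',save='s13');b=snap('top',save='t13')
"
```

```text
t 14.15 tcp [ 0.5041 -0.2028  0.1979] psi 1.504 xz [ 0. -0. -1.] q [-0.59  0.46  1.67 -0.    1.01 -2.09] F [ 1.08  0.26 -0.01] gap 17.8
shift [ 3.92 -0.23  0.25] turn [-0.03  0.    0.  ]
```

View pics/s13.png

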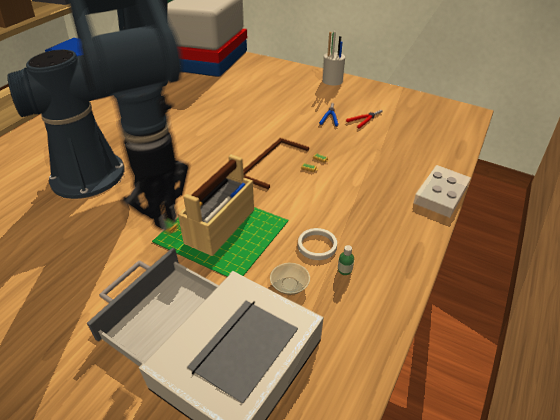

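View pics/t13.png

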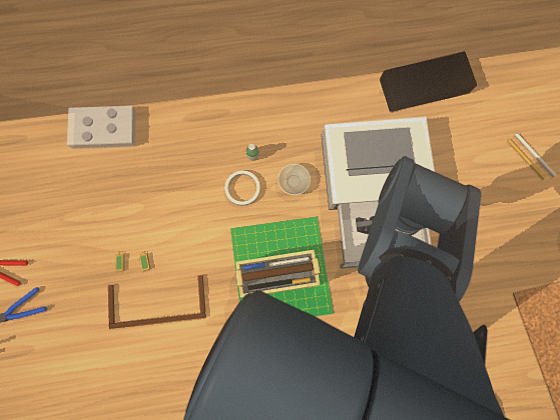

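carry_out:
  commands:
    - [[0.7,-0.1,0.1,0,0,0,12],[1.6,-0.23,0.25,0,0,0,12],[2.6,-0.23,0.25,0,0,0,12],[3.5,-0.23,0.25,0,0,0,12],[3.9,-0.23,0.25,0,0,0,12]]

```text
t: 14.75
tcp_pos: [0.5091, -0.2049, 0.0985]
tool_rot: [0.024, 0.708, -0.022, 0.705]
force: [0.7, -0.4, -0.2]
finger_gap: 0.206
```

```bash
python3 -c "
from h import *
st();goal([.510,-.209,.022],np.pi/2-.064,False)
a=snap('scene');crop(a,85,220,245,370,5,'s14')
b=snap('top');crop(b,325,190,455,290,6,'t14')
"
```

```text
t 14.75 tcp [ 0.5091 -0.2049  0.0985] psi 1.505 xz [-0.004  0.003 -1.   ] q [-0.59  0.62  1.73  0.    0.79 -2.09] F [ 0.67 -0.43 -0.21] gap 17.6
shift [ 3.06 -0.17  0.06] turn [-0.02 -0.04 -0.03]
```

View pics/s14.png

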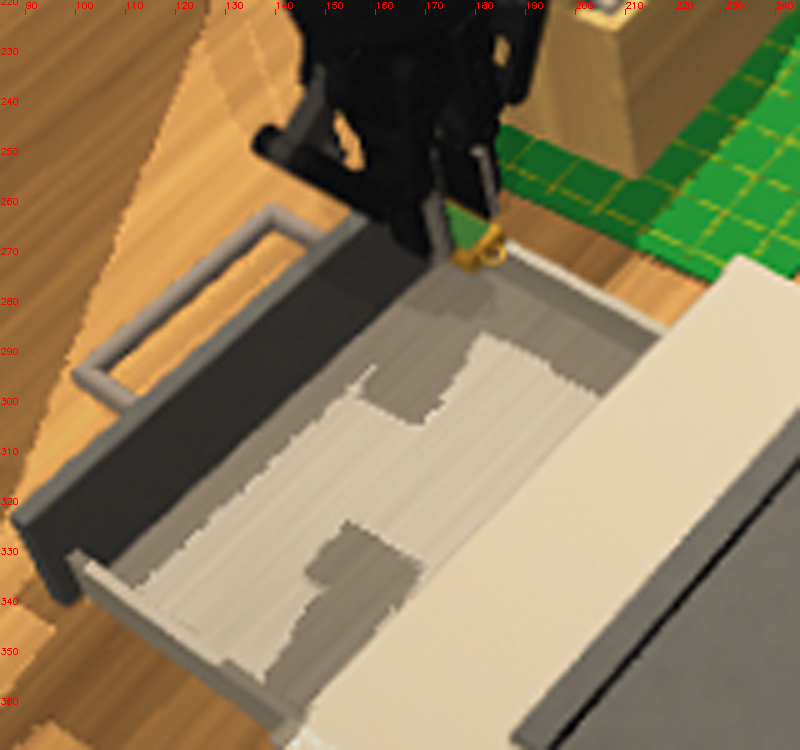

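View pics/t14.png

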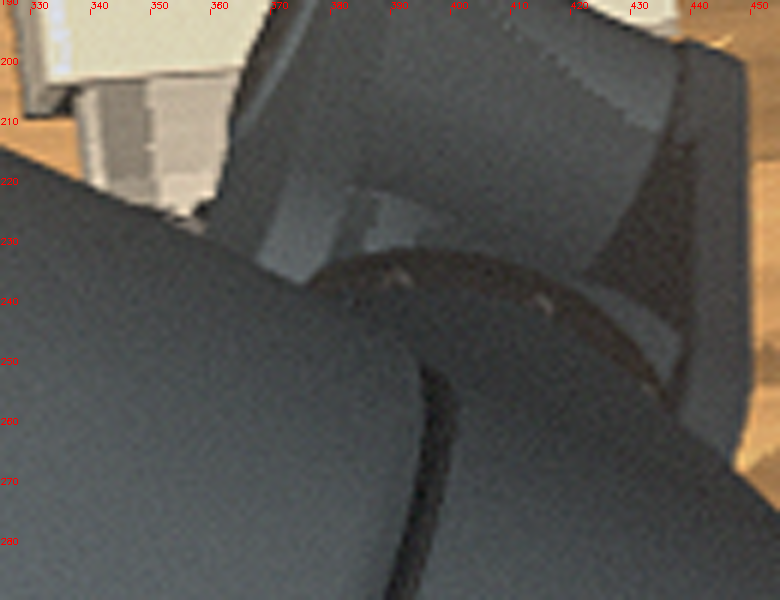

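```bash
python3 -c "
from h import *
a=snap('scene');crop(a,150,235,205,285,14,'s15')
s=manip.sense();p=s['tcp_pos']
c,sn=np.cos(-.066),np.sin(-.066)
for dz in (-.005,.005):
  P=[[p[0]+dx*c-dy*sn,p[1]+dx*sn+dy*c,p[2]+dz] for dx,dy in((-.02,-.01),(.02,-.01),(.02,.01),(-.02,.01),(.027,0))]
  print(proj(a,P))
"
```

```text
[[164.2798 267.402 ]
 [179.951  276.3104]
 [187.1409 269.5439]
 [171.5271 260.9026]
 [186.3807 274.4751]]
[[163.3354 263.8251]
 [179.1115 272.7351]
 [186.3764 265.9613]
 [170.6578 257.3212]
 [185.599  270.8964]]
```

View pics/s15.png

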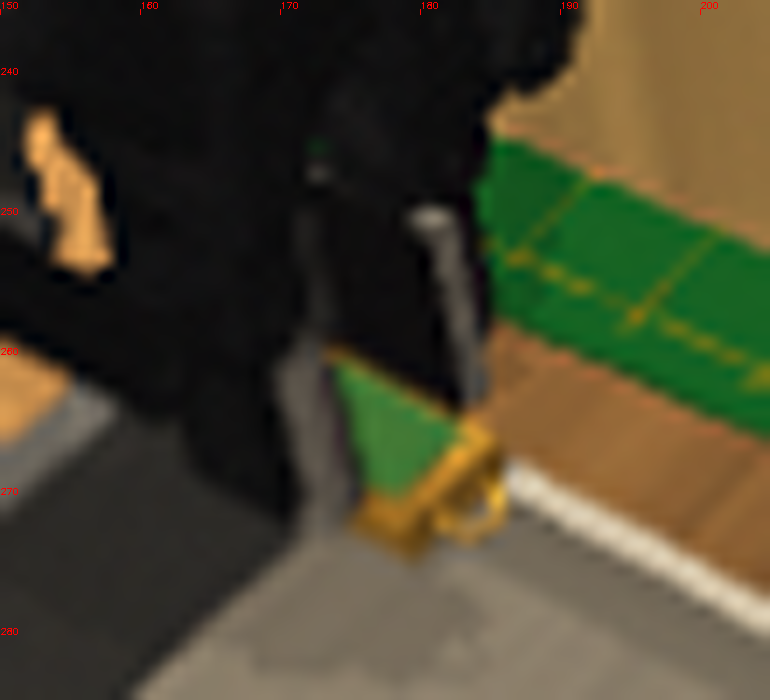

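carry_out:
  commands:
    - [[0.8,-0.1,0.05,0,0,0,12],[1.6,-0.17,0.06,0,0,0,12],[2.3,-0.17,0.06,0,0,0,12],[2.8,-0.17,0.06,0,0,0,12],[3.05,-0.17,0.06,0,0,0,12]]

```text
t: 15.4
tcp_pos: [0.5119, -0.211, 0.0242]
tool_rot: [0.023, 0.707, -0.023, 0.707]
force: [-0.8, 0.1, -0.1]
finger_gap: 0.204
```

```bash
python3 -c "
from h import *
st();goal([.510,-.209,.021],np.pi/2-.064,False)
"
```

```text
t 15.4 tcp [ 0.5119 -0.211   0.0242] psi 1.505 xz [ 0. -0. -1.] q [-0.59  0.75  1.75  0.    0.64 -2.1 ] F [-0.8   0.12 -0.11] gap 17.4
shift [ 0.13  0.07 -0.08] turn [-0.02  0.    0.  ]
```

carry_out:
  commands:
    - [[0.1,0,0,0,0,0,12],[0.14,0,0,0,0,0,12],[0.12,0,0,0,0,0,30],[0.1,0,0,0,0,0,40],[0.1,0,0,0,0,0,40]]

```text
t: 15.9
tcp_pos: [0.512, -0.2112, 0.0224]
tool_rot: [0.023, 0.706, -0.023, 0.707]
force: [0.2, -0.2, -0.3]
finger_gap: 0.472
```

carry_out:
  commands:
    - [[-0.5,0,0,0,0,0,40],[-2,0,0,0,0,0,40],[-4,0,0,0,0,0,40],[-6,0.5,0,0,0,0,40],[-7.5,2,0,0,0,0,40]]

```text
t: 16.4
tcp_pos: [0.5163, -0.1667, 0.2106]
tool_rot: [0.023, 0.705, -0.026, 0.709]
force: [0.8, -0.3, 0.1]
finger_gap: 0.465
```

carry_out:
  commands:
    - [[0,1.8,0,0,0,0,40],[0,3.6,0,-0.3,0,0,40],[0,5.4,0,-0.6,0,0,40],[0,7.2,0,-0.9,0,0,40],[0,9,0,-1.2,0,0,40]]

```text
t: 16.9
tcp_pos: [0.5293, 0.0621, 0.2074]
tool_rot: [-0.014, 0.706, 0.014, 0.707]
force: [0.4, -0.3, 0.5]
finger_gap: 0.467
```

```bash
python3 -c "
from h import *
st();goal([.5305,.325,.12],np.pi/2+.11,False)
a=snap('scene',save='s16')
b=snap('top',save='t16')
for n,s in(('scene',a),('top',b)):
    for c,st_,_ in blobs(s,(35,80,40),(80,255,255),6): print(n,c,st_)
"
```

```text
t 16.9 tcp [0.5293 0.0621 0.2074] psi 1.611 xz [ 0.001 -0.    -1.   ] q [-0.09  0.44  1.69 -0.    1.01 -1.7 ] F [ 0.44 -0.27  0.51] gap 39.9
shift [ 3.5  10.51  0.46] turn [-0.81  0.02  0.  ]
scene [168.625   0.375] [167   0   5   2   8]
scene [332.2143  37.7143] [332  32   2  13  14]
scene [331.2727  48.8182] [331  46   2   8  11]
scene [311.5417 159.5   ] [307 158  10   5  24]
scene [308.6129 165.5484] [303 164  11   5  31]
scene [229.0625 243.0606] [ 152  207  137   70 3630]
scene [346.0625 259.2917] [339 252  15  14 144]
scene [344.3333 272.9048] [339 271  12   4  21]
scene [179.5783 293.0964] [172 288  16  11  83]
top [252.2424 152.4394] [247 147  11  10  66]
top [301.9098 270.4577] [ 270  216   63  107 3347]
top [362.6923 238.0308] [360 231   7  14  65]
top [249.2222 250.6855] [233 234  30  29 477]
top [143.7761 261.6866] [141 255   7  14  67]
top [130.1212 265.9242] [128 260   6  13  66]
```

View pics/s16.png

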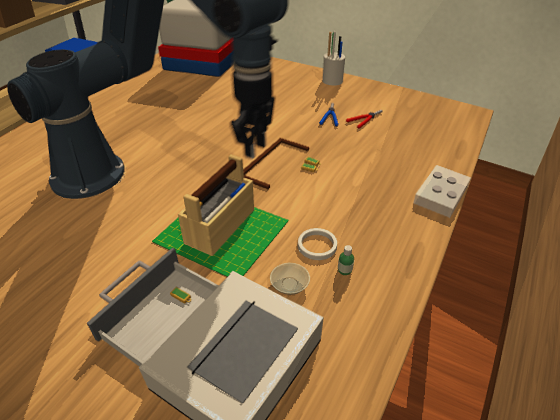

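View pics/t16.png

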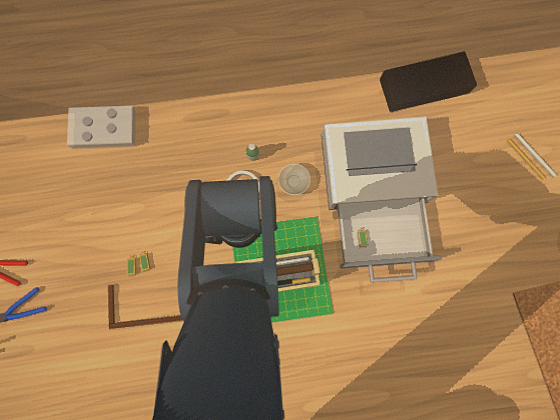

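```bash
python3 -c "
from h import *
b=snap('top');a=snap('scene')
print(tri(a,[[311.54,159.5],[308.61,165.55],[179.58,293.1]],b,[[130.12,265.92],[143.77,261.69],[362.7,238.03]]))
for c,s_,m in blobs(b,(35,80,40),(80,255,255),6):
    if s_[4]<80:
        ys,xs=np.nonzero(m)
        for z in(.01,.024):
            P=plane(b,np.c_[xs,ys],z)[:,:2];w,v=np.linalg.eigh(np.cov(P.T));print(c,z,P.mean(0),np.degrees(np.arctan(v[1,1]/v[0,1])))
crop(b,110,235,170,285,12,'t17')
"
```

```text
[[ 0.5247  0.3576  0.0133  0.001 ]
 [ 0.5306  0.3246  0.0142  0.0008]
 [ 0.5097 -0.2106  0.0263  0.0001]]
[252.1905 152.2222] 0.01 [0.7707 0.0265] 89.12758316552544
[252.1905 152.2222] 0.024 [0.766  0.0266] 89.12758316552534
[362.6515 238.0303] 0.01 [ 0.5114 -0.2141] -3.882952535172097
[362.6515 238.0303] 0.024 [ 0.5099 -0.211 ] -3.8829525351720937
[143.75   261.7647] 0.01 [0.5307 0.3255] 4.914433401069549
[143.75   261.7647] 0.024 [0.529  0.3218] 4.914433401069485
[130.1212 265.9242] 0.01 [0.5254 0.3588] -6.807238668840676
[130.1212 265.9242] 0.024 [0.5238 0.3547] -6.80723866884066
```

View pics/t17.png

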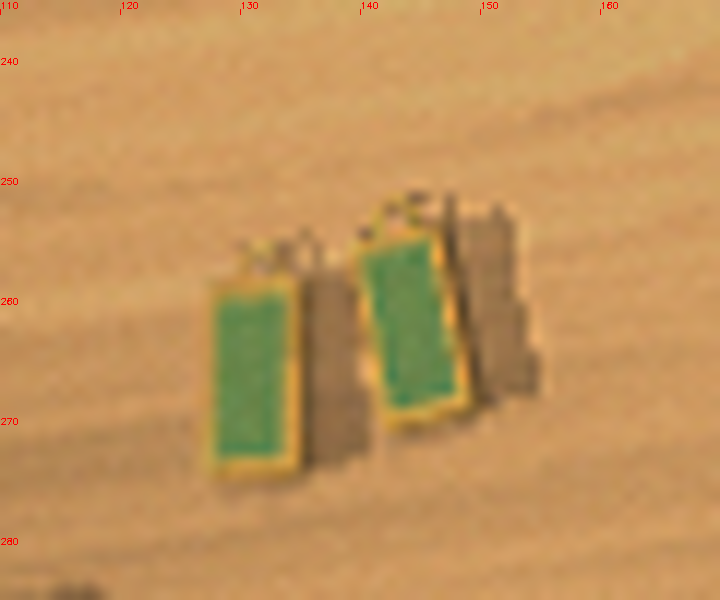

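```bash
python3 -c "
from h import *
goal([.5307,.3253,.12],.095,False)"
```

```text
shift [ 3.48 10.55  0.49] turn [17.39  0.01 -0.  ]
```

carry_out:
  commands:
    - [[0,1.3,0.1,1.6,0,0,62],[0,2.6,0.1,3.2,0,0,62],[0,3.9,0.2,4.8,0,0,62],[0,5.2,0.2,6.4,0,0,62],[0,6.5,0.3,8,0,0,62]]

```text
t: 17.6
tcp_pos: [0.531, 0.2223, 0.2066]
tool_rot: [0.232, 0.668, -0.232, 0.668]
force: [0.6, -0.3, -0.2]
finger_gap: 0.726
```

```bash
python3 -c "
from h import *
st();goal([.5307,.3253,.12],.095,False)"
```

```text
t 17.6 tcp [0.531  0.2223 0.2066] psi 0.903 xz [ 0. -0. -1.] q [ 0.2   0.49  1.58 -0.    1.07 -0.7 ] F [ 0.56 -0.27 -0.16] gap 62.0
shift [ 3.46  3.23 -2.56] turn [9.26 0.   0.  ]
```

carry_out:
  commands:
    - [[0.5,0.7,-0.6,1.6,0,0,62],[1,1.4,-1.1,3.2,0,0,62],[1.5,2.1,-1.7,4.8,0,0,62],[2,2.8,-2.2,6.4,0,0,62],[2.5,3.23,-2.56,8,0,0,62]]

```text
t: 18.1
tcp_pos: [0.5308, 0.3256, 0.1436]
tool_rot: [0.446, 0.548, -0.446, 0.549]
force: [0.0, -0.4, 0.3]
finger_gap: 0.726
```

```bash
python3 -c "
from h import *
st();goal([.5307,.3253,.06],.095,False)"
```

```text
t 18.1 tcp [0.5308 0.3256 0.1436] psi 0.206 xz [ 0.001  0.    -1.   ] q [ 0.37  0.63  1.52 -0.    0.99  0.17] F [ 0.05 -0.4   0.29] gap 62.0
shift [ 3.35 -0.01  0.01] turn [ 1.27 -0.   -0.01]
```

carry_out:
  commands:
    - [[0.8,0,0,0.6,0,0,62],[1.6,0,0,1.27,0,0,62],[2.4,0,0,1.27,0,0,62],[3.2,0,0,1.27,0,0,62],[4,0,0,1.27,0,0,62]]

```text
t: 18.6
tcp_pos: [0.5309, 0.3242, 0.0434]
tool_rot: [0.475, 0.524, -0.474, 0.525]
force: [0.2, 0.5, 0.2]
finger_gap: 0.727
```

```bash
python3 -c "
from h import *
st();goal([.5307,.3253,.0],.095,False)
a=snap('scene');crop(a,265,110,345,190,8,'s18')"
```

```text
t 18.6 tcp [0.5309 0.3242 0.0434] psi 0.1 xz [ 0.001 -0.    -1.   ] q [ 0.37  0.77  1.57 -0.    0.8   0.27] F [0.21 0.49 0.18] gap 62.1
shift [ 1.74 -0.   -0.05] turn [ 0.06  0.   -0.01]
```

View pics/s18.png

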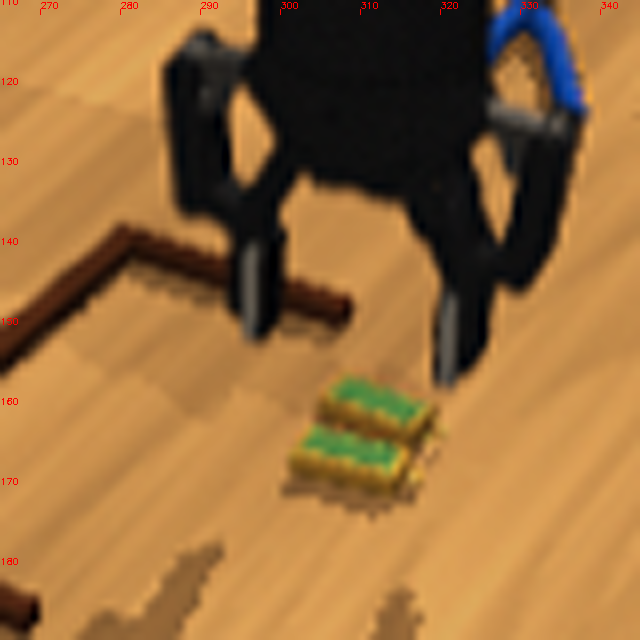

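carry_out:
  commands:
    - [[0.5,0,0,0,0,0,60],[0.9,0,-0.05,0,0,0,56],[1.2,0,-0.05,0,0,0,56],[1.45,0,-0.05,0,0,0,56],[1.6,0,-0.05,0,0,0,56]]

```text
t: 19.15
tcp_pos: [0.5295, 0.3273, 0.0034]
tool_rot: [0.474, 0.525, -0.474, 0.525]
force: [-0.3, -0.9, 0.4]
finger_gap: 0.658
```

```bash
python3 -c "
from h import *
st();goal([.5307,.3253,.0],.095,False)
a=snap('scene');crop(a,265,110,345,190,8,'s19')"
```

```text
t 19.15 tcp [0.5295 0.3273 0.0034] psi 0.103 xz [-0. -0. -1.] q [ 0.37  0.84  1.58 -0.    0.73  0.27] F [-0.26 -0.92  0.39] gap 56.2
shift [0.14 0.04 0.09] turn [0.09 0.   0.  ]
```

View pics/s19.png

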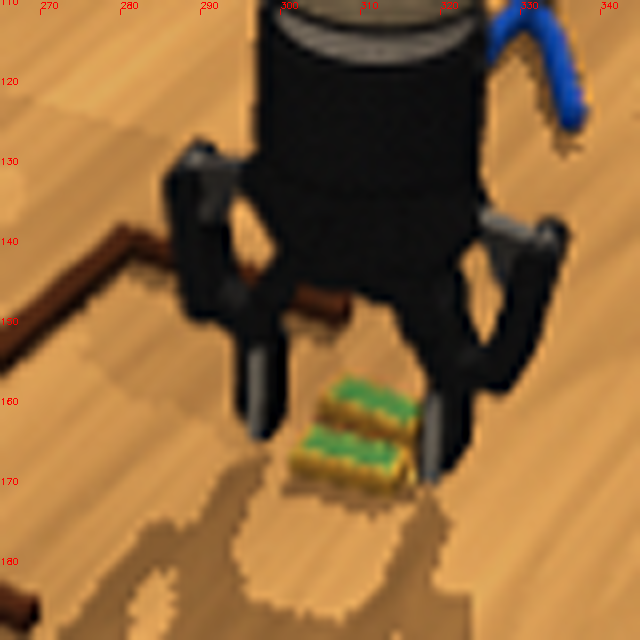

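carry_out:
  commands:
    - [[0.1,0.04,0.05,0,0,0,50],[0.1,0.04,0.05,0,0,0,40],[0.1,0.04,0.05,0,0,0,32],[0.1,0.04,0.05,0,0,0,32],[0.1,0.04,0.05,0,0,0,32]]
  force: 50

```text
t: 19.7
tcp_pos: [0.5309, 0.3263, 0.0016]
tool_rot: [0.474, 0.525, -0.473, 0.525]
force: [0.2, 0.6, 2.5]
finger_gap: 0.452
```

```bash
python3 -c "
from h import *
st()
a=snap('scene');crop(a,265,110,345,190,8,'s20')"
```

```text
t 19.7 tcp [0.5309 0.3263 0.0016] psi 0.103 xz [ 0.001  0.    -1.   ] q [ 0.37  0.84  1.57 -0.    0.73  0.27] F [0.2  0.61 2.52] gap 38.6
```

View pics/s20.png

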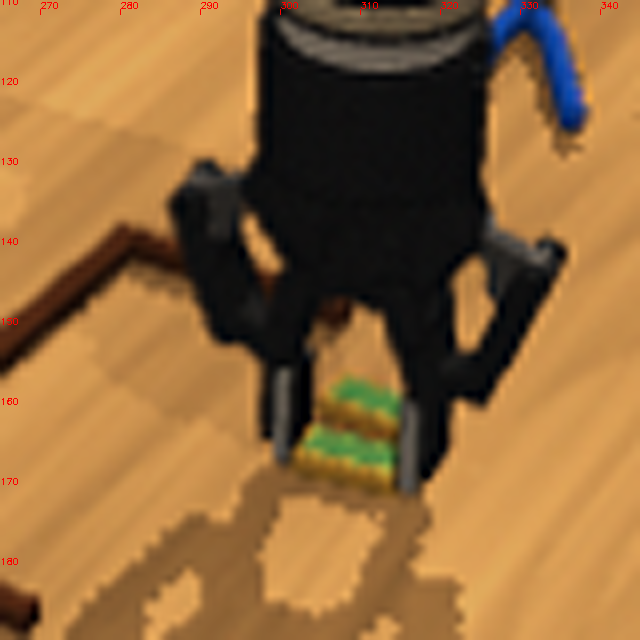

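Gripped (gap 38.6 mm). Lift.

carry_out:
  commands:
    - [[-0.2,0,0,0,0,0,32],[-0.6,0,0,0,0,0,32],[-2,0,0,0,0,0,32],[-4,0,0,0,0,0,32],[-6,0,0,0,0,0,32]]

```text
t: 20.25
tcp_pos: [0.5298, 0.3258, 0.1526]
tool_rot: [0.473, 0.525, -0.474, 0.525]
force: [1.0, 0.6, 0.1]
finger_gap: 0.448
```

```bash
python3 -c "
from h import *
st();goal([.5065,-.266,.2],-.066,False)
a=snap('scene');crop(a,265,70,345,190,6,'s21')"
```

```text
t 20.25 tcp [0.5298 0.3258 0.1526] psi 0.103 xz [-0.002 -0.001 -1.   ] q [0.37 0.62 1.51 0.   1.01 0.27] F [1.01 0.59 0.09] gap 38.2
shift [-1.88 -3.35 23.45] turn [1.93 0.01 0.02]
```

View pics/s21.png

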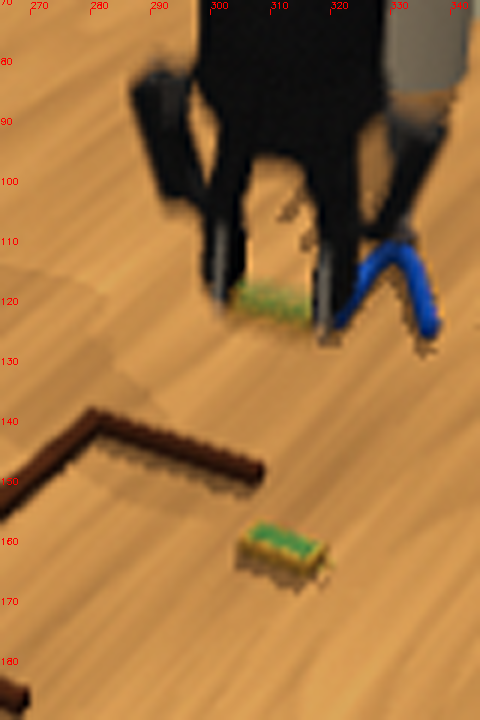

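carry_out:
  commands:
    - [[-0.6,-0.1,1,0.1,0,0,32],[-1.2,-0.4,2.7,0.2,0,0,32],[-1.9,-0.6,4.5,0.4,0,0,32],[-1.9,-0.9,6.3,0.5,0,0,32],[-1.9,-1.1,8.1,0.6,0,0,32]]

```text
t: 20.8
tcp_pos: [0.5237, 0.1205, 0.2]
tool_rot: [0.488, 0.512, -0.487, 0.513]
force: [0.6, -1.4, -0.2]
finger_gap: 0.447
```

carry_out:
  commands:
    - [[0,-0.2,1.8,0.2,0,0,32],[0,-0.4,3.6,0.3,0,0,32],[0,-0.6,5.4,0.5,0,0,32],[0,-0.8,7.2,0.6,0,0,32],[0,-1,8.9,0.7,0,0,32]]

```text
t: 21.3
tcp_pos: [0.5098, -0.1035, 0.1993]
tool_rot: [0.503, 0.497, -0.503, 0.497]
force: [-0.1, -0.0, -0.0]
finger_gap: 0.45
```

```bash
python3 -c "
from h import *
st();goal([.5065,-.266,.16],-.066,False)"
```

```text
t 21.3 tcp [ 0.5098 -0.1035  0.1993] psi -0.012 xz [ 0.001 -0.    -1.   ] q [-0.42  0.43  1.73  0.    0.98 -0.4 ] F [-0.08 -0.05 -0.03] gap 38.5
shift [ 1.58 -0.06  6.5 ] turn [ 0.62  0.   -0.01]
```

carry_out:
  commands:
    - [[0,0,1.7,0.2,0,0,32],[0.2,0,3.4,0.4,0,0,32],[0.6,0,5,0.6,0,0,32],[1.2,-0.06,6.2,0.62,0,0,32],[2,-0.06,6.5,0.62,0,0,32]]

```text
t: 21.8
tcp_pos: [0.5078, -0.2686, 0.1496]
tool_rot: [0.517, 0.481, -0.517, 0.485]
force: [0.3, 0.7, -0.5]
finger_gap: 0.451
```

```bash
python3 -c "
from h import *
st();goal([.5065,-.266,.06],-.066,False)
a=snap('scene');crop(a,85,200,245,370,4,'s22')"
```

```text
t 21.8 tcp [ 0.5078 -0.2686  0.1496] psi -0.068 xz [ 0.004 -0.004 -1.   ] q [-0.68  0.56  1.64 -0.    0.93 -0.61] F [ 0.27  0.68 -0.53] gap 38.5
shift [ 3.58 -0.07 -0.12] turn [-0.03  0.05 -0.05]
```

View pics/s22.png

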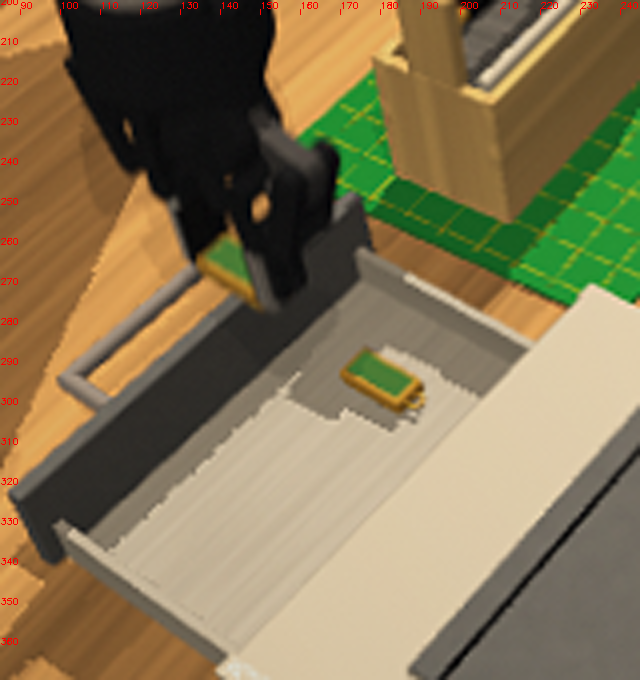

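```bash
python3 -c "
from h import *
goal([.5165,-.2665,.018],-.066,False)"
```

```text
shift [ 5.11  0.44 -0.04] turn [-0.03 -0.01  0.02]
```

carry_out:
  commands:
    - [[0.8,0.2,-0.04,0,0,0,32],[1.7,0.44,-0.04,0,0,0,32],[2.6,0.44,-0.04,0,0,0,32],[3.4,0.44,-0.04,0,0,0,32],[4,0.44,-0.04,0,0,0,32]]

```text
t: 22.35
tcp_pos: [0.5177, -0.2628, 0.0481]
tool_rot: [-0.516, -0.484, 0.516, -0.483]
force: [0.3, -0.0, -0.7]
finger_gap: 0.448
```

```bash
python3 -c "
from h import *
st();goal([.5165,-.2665,.018],-.066,False)
a=snap('scene');crop(a,85,200,245,370,4,'s23')"
```

```text
t 22.35 tcp [ 0.5177 -0.2628  0.0481] psi -0.064 xz [-0.001  0.001 -1.   ] q [-0.66  0.73  1.68  0.    0.74 -0.6 ] F [ 0.32 -0.05 -0.69] gap 38.3
shift [ 1.21 -0.04  0.15] turn [ 0.02 -0.01  0.01]
```

View pics/s23.png

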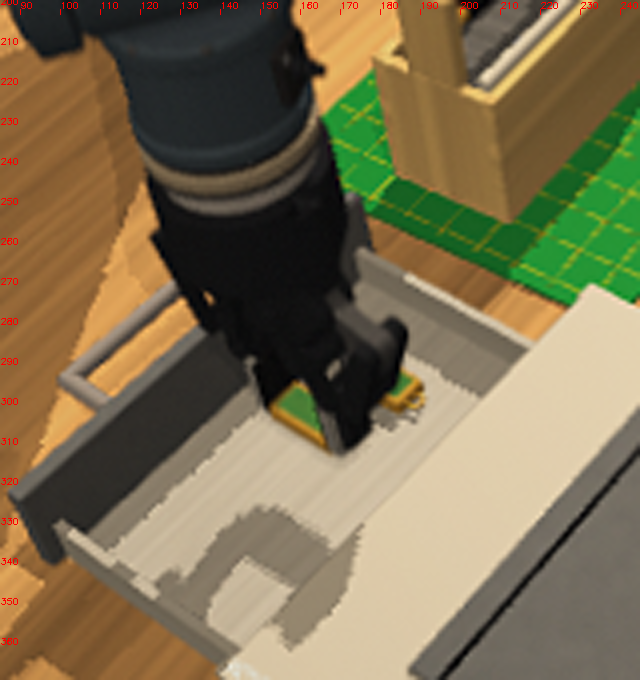

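carry_out:
  commands:
    - [[0.4,0,0.1,0,0,0,32],[0.8,0,0.12,0,0,0,32],[1.05,0,0.12,0,0,0,32],[1.18,0,0.12,0,0,0,32],[1.18,0,0.12,0,0,0,32]]

```text
t: 22.9
tcp_pos: [0.5176, -0.2667, 0.0189]
tool_rot: [-0.516, -0.484, 0.516, -0.483]
force: [-0.1, 0.8, 0.3]
finger_gap: 0.448
```

```bash
python3 -c "
from h import *
st();goal([.5165,-.2665,.018],-.066,False)"
```

```text
t 22.9 tcp [ 0.5176 -0.2667  0.0189] psi -0.065 xz [-0.  0. -1.] q [-0.67  0.78  1.68  0.    0.68 -0.6 ] F [-0.13  0.81  0.28] gap 38.3
shift [ 0.04 -0.04 -0.  ] turn [ 0.01 -0.    0.01]
```

carry_out:
  commands:
    - [[0.08,0,0,0,0,0,32],[0.08,0,0,0,0,0,45],[0.05,0,0,0,0,0,50],[0,0,0,0,0,0,50],[-1,0,0,0,0,0,50]]

```text
t: 23.4
tcp_pos: [0.516, -0.2654, 0.0423]
tool_rot: [-0.516, -0.486, 0.516, -0.481]
force: [-0.9, 0.2, -0.1]
finger_gap: 0.584
```

carry_out:
  commands:
    - [[-1.5,0,0,0,0,0,50],[-3,0,0,0,0,0,50],[-5,0,0,0,0,0,60],[-6.5,0,-1,0,0,0,62],[-6.5,0,-2.8,0,0,0,62]]

```text
t: 23.9
tcp_pos: [0.5265, -0.201, 0.2132]
tool_rot: [0.518, 0.477, -0.516, 0.488]
force: [1.5, -0.3, -0.2]
finger_gap: 0.727
```

carry_out:
  commands:
    - [[0,0.2,-1.8,0,0,0,62],[0,0.4,-3.6,0,0,0,62],[0,0.6,-5.4,0,0,0,62],[0,0.8,-7.2,0,0,0,62],[0,0.9,-9,0,0,0,62]]

```text
t: 24.4
tcp_pos: [0.5596, 0.0279, 0.2072]
tool_rot: [0.516, 0.483, -0.516, 0.484]
force: [1.1, -0.8, -0.0]
finger_gap: 0.724
```

```bash
python3 -c "
from h import *
st();
a=snap('scene');crop(a,85,200,245,370,4,'s24');b=snap('top');crop(b,325,190,455,290,6,'t24')
for n,s in(('scene',a),('top',b)):
    for c,st_,_ in blobs(s,(35,80,40),(80,255,255),6): print(n,c,st_)
for c,s_,m in blobs(b,(35,80,40),(80,255,255),6):
    if s_[4]<85:
        ys,xs=np.nonzero(m)
        P=plane(b,np.c_[xs,ys],.01)[:,:2];w,v=np.linalg.eigh(np.cov(P.T));print(c,P.mean(0),np.degrees(np.arctan(v[1,1]/v[0,1])))
"
```

```text
t 24.4 tcp [0.5596 0.0279 0.2072] psi -0.065 xz [ 0.001 -0.    -1.   ] q [-0.15  0.47  1.62  0.    1.05 -0.08] F [ 1.12 -0.8  -0.  ] gap 61.8
scene [169.1667   0.3333] [168   0   4   2   6]
scene [332.2143  37.7143] [332  32   2  13  14]
scene [331.3  48.4] [331  46   2   7  10]
scene [311.72 159.52] [307 158  10   5  25]
scene [229.0435 243.0603] [ 152  207  137   70 3631]
scene [346.021  259.2657] [339 252  15  14 143]
scene [344.5    272.9545] [339 271  12   4  22]
scene [179.6341 293.1585] [172 288  16  11  82]
scene [164.6556 314.9333] [157 310  16  11  90]
top [252.1186 152.0169] [247 147  11   9  59]
top [311.525  272.7268] [ 289  216   44  102 2116]
top [274.1645 229.329 ] [265 221  18  17 231]
top [384.75   231.1029] [382 225   7  13  68]
top [241.0167 231.1056] [231 226  22  10 180]
top [362.6119 237.9851] [360 231   7  14  67]
top [130.2059 265.8529] [128 260   6  13  68]
[252.1186 152.0169] [0.7713 0.0266] 89.09210152884408
[384.75   231.1029] [ 0.5207 -0.2713] -3.1688156279244897
[362.6119 237.9851] [ 0.5115 -0.214 ] -3.374206276007887
[130.2059 265.8529] [0.5256 0.3586] -7.71822240430159
```

View pics/s24.png

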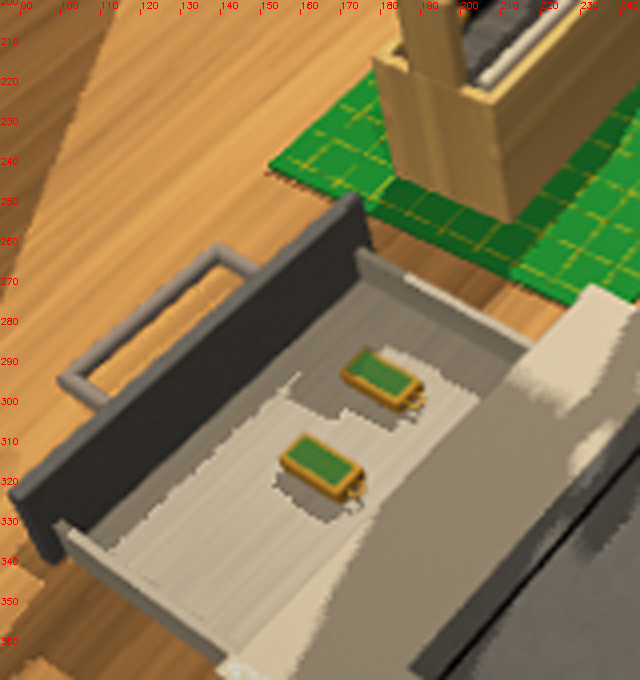

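View pics/t24.png

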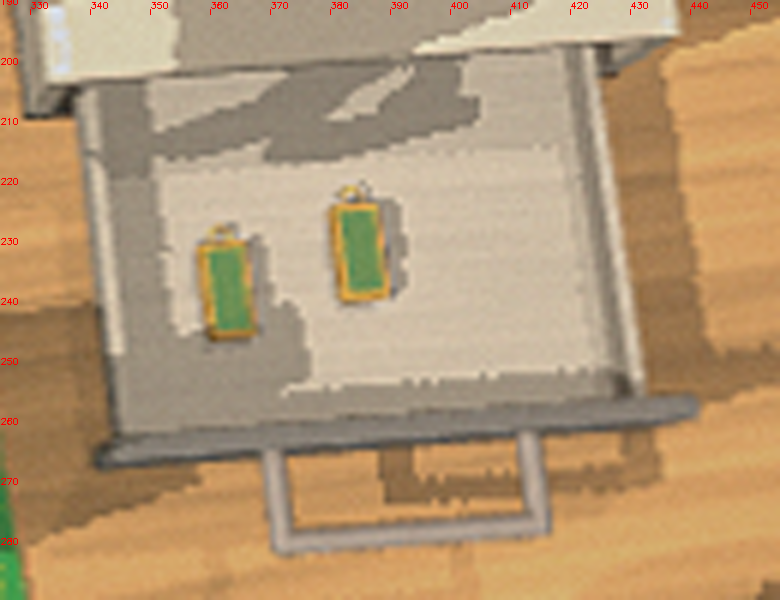

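```bash
python3 -c "
from h import *
goal([.5256,.359,.10],-.128,False)"
```

```text
shift [  4.31  -2.1  -12.99] turn [ 0.79 -0.02 -0.  ]
```

carry_out:
  commands:
    - [[0,-0.4,-1.8,0.2,0,0,60],[0,-0.8,-3.6,0.4,0,0,60],[0,-1.1,-5.4,0.6,0,0,60],[0.4,-1.3,-7.2,0.79,0,0,60],[1,-1.5,-9,0.79,0,0,60]]

```text
t: 25.0
tcp_pos: [0.5373, 0.2543, 0.1828]
tool_rot: [0.533, 0.465, -0.532, 0.466]
force: [1.1, 0.1, -0.2]
finger_gap: 0.702
```

```bash
python3 -c "
from h import *
st();goal([.5256,.359,.06],-.128,False)"
```

```text
t 25.0 tcp [0.5373 0.2543 0.1828] psi -0.135 xz [ 0.003  0.    -1.   ] q [ 0.25  0.54  1.56 -0.    1.03  0.39] F [ 1.05  0.09 -0.17] gap 60.0
shift [ 4.91 -1.04 -4.08] turn [-0.08 -0.01 -0.04]
```

carry_out:
  commands:
    - [[1,-0.3,-1.4,-0.08,0,0,60],[2,-0.6,-2.8,-0.08,0,0,60],[3,-0.9,-3.8,-0.08,0,0,60],[4,-1.04,-4.08,-0.08,0,0,60],[4.9,-1.04,-4.08,-0.08,0,0,60]]

```text
t: 25.5
tcp_pos: [0.5238, 0.3586, 0.0581]
tool_rot: [-0.53, -0.468, 0.53, -0.468]
force: [0.4, -0.8, -1.5]
finger_gap: 0.699
```

```bash
python3 -c "
from h import *
st();goal([.5256,.359,.003],-.128,False)
a=snap('scene');crop(a,265,110,345,190,8,'s25')"
```

```text
t 25.5 tcp [0.5238 0.3586 0.0581] psi -0.125 xz [-0. -0. -1.] q [ 0.42  0.76  1.53 -0.    0.85  0.55] F [ 0.36 -0.83 -1.53] gap 59.7
shift [ 2.2   0.07 -0.02] turn [0.04 0.   0.  ]
```

View pics/s25.png

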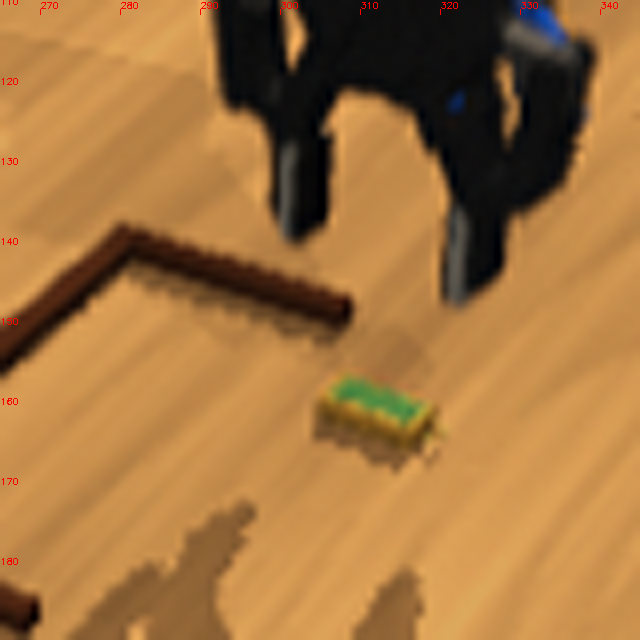

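carry_out:
  commands:
    - [[0.7,0.03,0,0,0,0,58],[1.4,0.05,0,0,0,0,56],[1.9,0.05,0,0,0,0,56],[2.15,0.05,0,0,0,0,56],[2.25,0.05,0,0,0,0,56]]

```text
t: 26.05
tcp_pos: [0.5257, 0.3571, 0.0027]
tool_rot: [-0.531, -0.467, 0.531, -0.467]
force: [-0.7, 0.2, -0.2]
finger_gap: 0.655
```

```bash
python3 -c "
from h import *
st();goal([.5256,.359,.0012],-.128,False)
a=snap('scene');crop(a,265,110,345,190,8,'s26')"
```

```text
t 26.05 tcp [0.5257 0.3571 0.0027] psi -0.127 xz [-0.001 -0.    -1.   ] q [ 0.42  0.85  1.54 -0.    0.75  0.55] F [-0.65  0.19 -0.17] gap 56.0
shift [ 0.06 -0.01 -0.08] turn [0.01 0.   0.01]
```

View pics/s26.png

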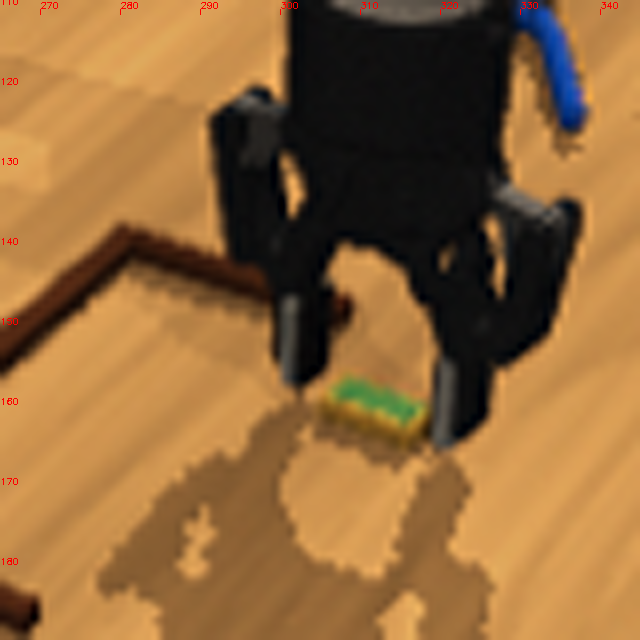

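carry_out:
  commands:
    - [[0.06,0,-0.04,0,0,0,50],[0.06,0,-0.04,0,0,0,40],[0.06,0,-0.04,0,0,0,32],[0.06,0,-0.04,0,0,0,32],[0.06,0,-0.04,0,0,0,32]]

```text
t: 26.6
tcp_pos: [0.5264, 0.3589, 0.0025]
tool_rot: [0.531, 0.467, -0.53, 0.467]
force: [-0.2, -0.6, 5.1]
finger_gap: 0.447
```

carry_out:
  commands:
    - [[-0.2,0,0,0,0,0,32],[-0.8,0,0,0,0,0,32],[-2.5,0,0,0,0,0,32],[-4.5,0,0,0,0,0,32],[-6.5,0,0,0,0,0,32]]

```text
t: 27.1
tcp_pos: [0.5252, 0.3582, 0.1659]
tool_rot: [-0.53, -0.467, 0.531, -0.467]
force: [0.3, 0.8, 0.1]
finger_gap: 0.449
```

```bash
python3 -c "
from h import *
st();goal([.513,-.3215,.2],-.066,False)
a=snap('scene');crop(a,265,70,345,190,6,'s27')"
```

```text
t 27.1 tcp [0.5252 0.3582 0.1659] psi -0.127 xz [-0.001 -0.001 -1.   ] q [ 0.42  0.62  1.46 -0.    1.06  0.55] F [0.29 0.75 0.1 ] gap 38.3
shift [-1.35  2.96 27.03] turn [-0.7   0.01  0.01]
```

View pics/s27.png

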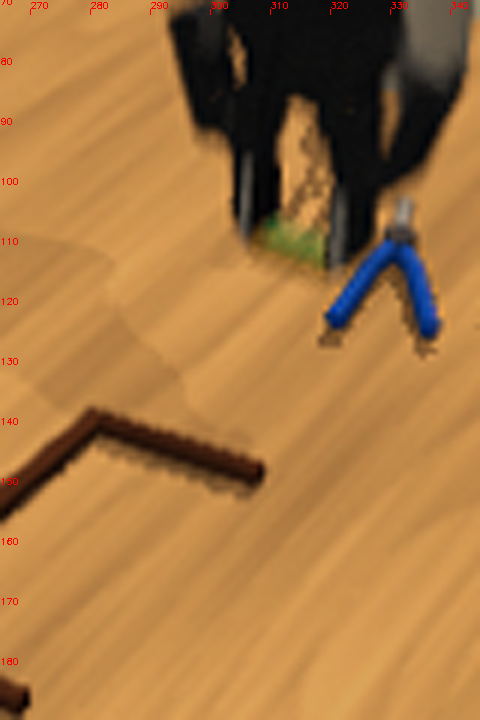

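carry_out:
  commands:
    - [[-0.5,0.1,1,0,0,0,32],[-1,0.3,2.7,-0.1,0,0,32],[-1.35,0.5,4.5,-0.1,0,0,32],[-1.35,0.7,6.3,-0.2,0,0,32],[-1.35,0.9,8.1,-0.2,0,0,32]]

```text
t: 27.65
tcp_pos: [0.5223, 0.1533, 0.1989]
tool_rot: [0.527, 0.472, -0.526, 0.473]
force: [-0.1, 0.0, -0.7]
finger_gap: 0.449
```

carry_out:
  commands:
    - [[0,0.2,1.8,0,0,0,32],[0,0.4,3.6,-0.1,0,0,32],[0,0.6,5.4,-0.1,0,0,32],[0,0.8,7.2,-0.2,0,0,32],[0,1,9,-0.2,0,0,32]]

```text
t: 28.15
tcp_pos: [0.5223, -0.0734, 0.1984]
tool_rot: [0.523, 0.476, -0.522, 0.477]
force: [1.3, 0.3, -0.4]
finger_gap: 0.449
```

```bash
python3 -c "
from h import *
st();goal([.513,-.320,.15],-.066,False)"
```

```text
t 28.15 tcp [ 0.5223 -0.0734  0.1984] psi -0.092 xz [ 0.001 -0.    -1.   ] q [-0.35  0.44  1.71  0.    0.99 -0.26] F [ 1.3   0.32 -0.38] gap 38.3
shift [1.94 0.53 9.86] turn [-0.3   0.   -0.01]
```

carry_out:
  commands:
    - [[0,0.1,1.8,-0.1,0,0,32],[0,0.2,3.6,-0.2,0,0,32],[0.3,0.3,5.4,-0.3,0,0,32],[0.8,0.4,7.2,-0.3,0,0,32],[1.4,0.5,9,-0.3,0,0,32]]

```text
t: 28.65
tcp_pos: [0.5144, -0.2989, 0.1635]
tool_rot: [0.516, 0.482, -0.516, 0.484]
force: [0.9, -0.1, 1.2]
finger_gap: 0.445
```

```bash
python3 -c "
from h import *
st();goal([.513,-.320,.05],-.066,False)"
```

```text
t 28.65 tcp [ 0.5144 -0.2989  0.1635] psi -0.066 xz [ 0.002 -0.001 -1.   ] q [-0.71  0.57  1.58  0.    0.99 -0.65] F [ 0.89 -0.1   1.21] gap 38.0
shift [ 4.54 -0.01  0.84] turn [-0.    0.01 -0.02]
```

carry_out:
  commands:
    - [[0.8,0,0.5,0,0,0,32],[1.8,0,0.84,0,0,0,32],[2.8,0,0.84,0,0,0,32],[3.8,0,0.84,0,0,0,32],[4.5,0,0.84,0,0,0,32]]

```text
t: 29.15
tcp_pos: [0.5124, -0.3175, 0.049]
tool_rot: [-0.516, -0.484, 0.516, -0.483]
force: [0.6, 0.6, -0.6]
finger_gap: 0.446
```

```bash
python3 -c "
from h import *
st();goal([.513,-.320,.0185],-.066,False)
a=snap('scene');crop(a,85,200,245,370,4,'s28')"
```

```text
t 29.15 tcp [ 0.5124 -0.3175  0.049 ] psi -0.066 xz [-0.001  0.001 -1.   ] q [-0.74  0.75  1.62  0.    0.78 -0.67] F [ 0.58  0.6  -0.57] gap 38.1
shift [1.22 0.03 0.1 ] turn [-0.   -0.01  0.01]
```

View pics/s28.png

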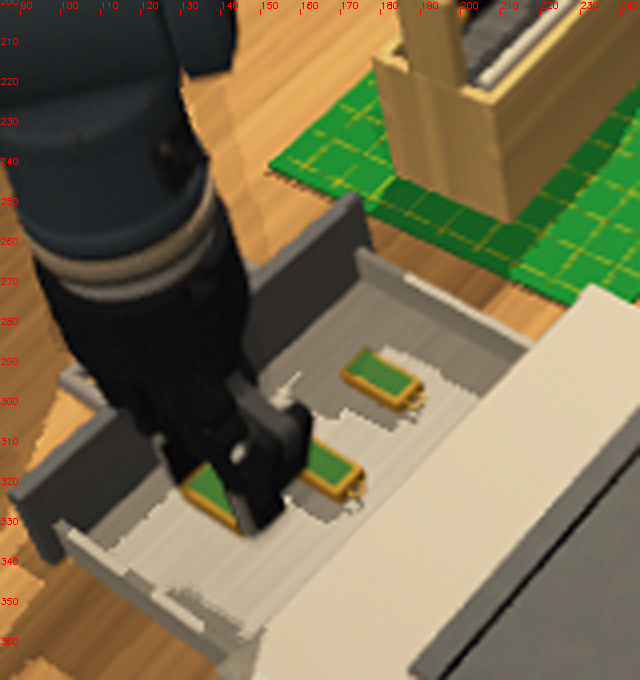

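carry_out:
  commands:
    - [[0.4,0,0.05,0,0,0,32],[0.8,0,0.05,0,0,0,32],[1.05,0,0.05,0,0,0,32],[1.2,0,0.05,0,0,0,32],[1.24,0,0.05,0,0,0,32]]

```text
t: 29.7
tcp_pos: [0.513, -0.3189, 0.0191]
tool_rot: [0.516, 0.483, -0.516, 0.483]
force: [-0.2, 0.0, 0.5]
finger_gap: 0.443
```

carry_out:
  commands:
    - [[0.04,0,0,0,0,0,32],[0.04,0,0,0,0,0,45],[0.02,0,0,0,0,0,50],[0,0,0,0,0,0,50],[-1,0,0,0,0,0,50]]

```text
t: 30.2
tcp_pos: [0.5112, -0.3174, 0.042]
tool_rot: [-0.516, -0.485, 0.516, -0.481]
force: [-0.9, -0.3, 0.8]
finger_gap: 0.586
```

carry_out:
  commands:
    - [[-1.5,0,0,0,0,0,50],[-3,0,0,0,0,0,45],[-4,-1,-0.4,0,0,0,35],[-4,-2.7,-0.8,0,0,0,28],[-4,-4.3,-1.4,0,0,0,28]]

```text
t: 30.7
tcp_pos: [0.4078, -0.2775, 0.1457]
tool_rot: [-0.516, -0.482, 0.516, -0.485]
force: [-0.3, 0.3, -0.7]
finger_gap: 0.331
```

```bash
python3 -c "
from h import *
st();goal([.4033,-.2575,.11],-.066,False)
a=snap('scene');crop(a,85,200,245,370,4,'s29')"
```

```text
t 30.7 tcp [ 0.4078 -0.2775  0.1457] psi -0.065 xz [ 0.003 -0.003 -1.   ] q [-0.82  0.48  1.85 -0.    0.81 -0.76] F [-0.33  0.28 -0.67] gap 28.3
shift [ 1.42 -0.23 -0.79] turn [ 0.01  0.04 -0.03]
```

View pics/s29.png

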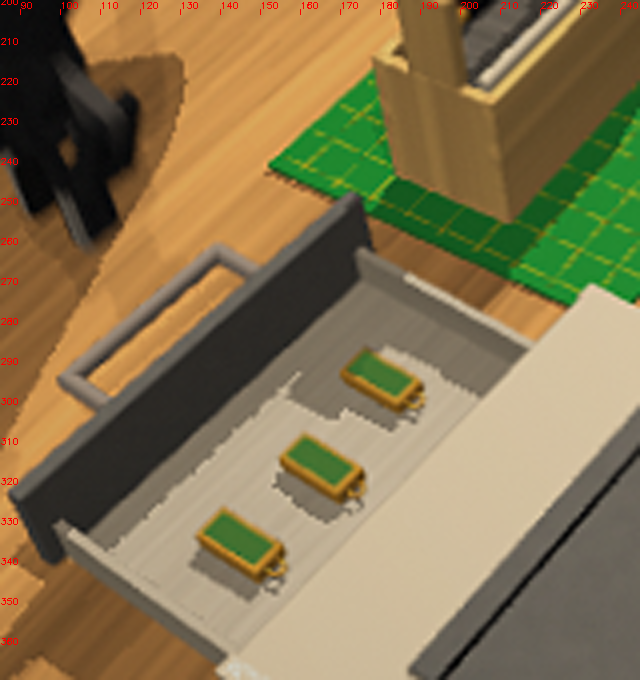

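carry_out:
  commands:
    - [[0.3,-0.15,-0.4,0,0,0,28],[0.8,-0.2,-0.75,0,0,0,28],[1.6,-0.2,-0.75,0,0,0,28],[2.6,-0.2,-0.75,0,0,0,28],[3.3,-0.2,-0.75,0,0,0,28]]

```text
t: 31.25
tcp_pos: [0.4044, -0.2579, 0.0609]
tool_rot: [0.516, 0.483, -0.516, 0.483]
force: [-0.3, 0.1, -0.5]
finger_gap: 0.328
```

```bash
python3 -c "
from h import *
st();goal([.4033,-.2575,.038],-.066,False)
a=snap('scene');crop(a,65,200,245,370,4,'s30')"
```

```text
t 31.25 tcp [ 0.4044 -0.2579  0.0609] psi -0.066 xz [-0.  0. -1.] q [-0.8   0.63  1.93  0.    0.58 -0.74] F [-0.35  0.08 -0.51] gap 28.0
shift [ 0.92 -0.04 -0.01] turn [ 0. -0.  0.]
```

View pics/s30.png

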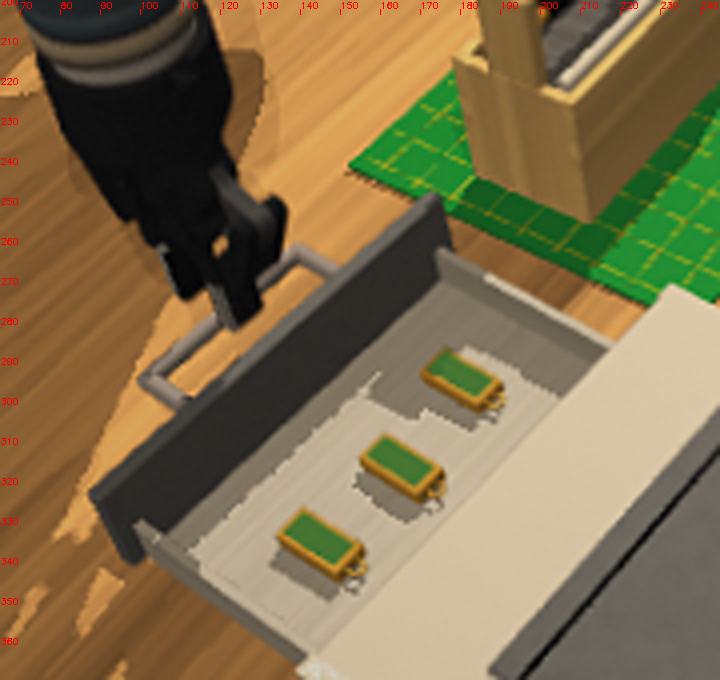

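carry_out:
  commands:
    - [[0.5,-0.04,0,0,0,0,28],[0.9,-0.04,0,0,0,0,28],[0.9,-0.04,0,0,0,0,5],[0.9,-0.04,0,0,0,0,5],[0.9,-0.04,0,0,0,0,5]]
  force: 60

```text
t: 31.8
tcp_pos: [0.4032, -0.2577, 0.0392]
tool_rot: [0.516, 0.483, -0.516, 0.483]
force: [-0.1, -0.7, -7.9]
finger_gap: 0.091
```

carry_out:
  commands:
    - [[0,0.2,0,0,0,0,5],[0,0.6,0,0,0,0,5],[0,1.1,0,0,0,0,5],[0,1.6,0,0,0,0,5],[0,2.1,0,0,0,0,5]]

```text
t: 32.3
tcp_pos: [0.4569, -0.2612, 0.0391]
tool_rot: [-0.516, -0.483, 0.516, -0.483]
force: [-2.4, -2.1, -6.5]
finger_gap: 0.091
```

```bash
python3 -c "
from h import *
st()"
```

```text
t 32.3 tcp [ 0.4569 -0.2612  0.0391] psi -0.065 xz [-0.  0. -1.] q [-0.73  0.71  1.82 -0.    0.62 -0.67] F [-2.37 -2.1  -6.49] gap 7.7
```

carry_out:
  commands:
    - [[0,0.5,0,0,0,0,5],[0,1.0,0,0,0,0,5],[0,1.5,0,0,0,0,5],[0,2,0,0,0,0,5],[0,2.5,0,0,0,0,5]]

```text
t: 32.8
tcp_pos: [0.519, -0.2654, 0.0392]
tool_rot: [-0.516, -0.483, 0.516, -0.483]
force: [-2.2, -1.9, -5.6]
finger_gap: 0.091
```

carry_out:
  commands:
    - [[0,0.4,0,0,0,0,5],[0,0.7,0,0,0,0,5],[0,1.0,0,0,0,0,5],[0,1.2,0,0,0,0,5],[0,1.35,0,0,0,0,5]]

```text
t: 33.3
tcp_pos: [0.552, -0.2676, 0.0392]
tool_rot: [0.516, 0.483, -0.516, 0.483]
force: [-2.1, -0.7, -4.7]
finger_gap: 0.094
```

```bash
python3 -c "
from h import *
st()"
```

```text
t 33.3 tcp [ 0.552  -0.2676  0.0392] psi -0.066 xz [-0.  0. -1.] q [-0.63  0.77  1.59  0.    0.78 -0.57] F [-2.13 -0.68 -4.69] gap 8.0
```

Push further gently until a stop is felt.

carry_out:
  commands:
    - [[0,0.08,0,0,0,0,5],[0,0.15,0,0,0,0,5],[0,0.2,0,0,0,0,5],[0,0.25,0,0,0,0,5],[0,0.25,0,0,0,0,5]]

```text
t: 33.8
tcp_pos: [0.5523, -0.2675, 0.0391]
tool_rot: [-0.514, -0.487, 0.518, -0.48]
force: [-12.5, -4.0, 2.2]
finger_gap: 0.089
```

```bash
python3 -c "
from h import *
st()"
```

```text
t 33.8 tcp [ 0.5523 -0.2675  0.0391] psi -0.064 xz [-0.012  0.003 -1.   ] q [-0.63  0.78  1.58 -0.01  0.79 -0.56] F [-12.53  -3.99   2.22] gap 7.6
```

carry_out:
  commands:
    - [[0,-0.1,0,0,0,0,5],[0,-0.15,0,0,0,0,28],[0,-0.2,0,0,0,0,28],[-0.3,-0.2,0,0,0,0,28],[-1.5,-0.2,0,0,0,0,28]]

```text
t: 34.3
tcp_pos: [0.552, -0.2667, 0.0754]
tool_rot: [-0.516, -0.485, 0.516, -0.482]
force: [0.5, -0.1, 0.2]
finger_gap: 0.33
```

carry_out:
  commands:
    - [[-1.5,-0.2,0,0,0,0,28],[-3,-0.4,0,0,0,0,28],[-4.5,-1,-0.5,0,0,0,40],[-5.5,-2,-1.5,0,0,0,50],[-6,-3,-3,0,0,0,50]]

```text
t: 34.8
tcp_pos: [0.4851, -0.1896, 0.2307]
tool_rot: [0.517, 0.479, -0.516, 0.486]
force: [0.7, 0.8, 0.9]
finger_gap: 0.585
```

```bash
python3 -c "
from h import *
st()
a=snap('scene',save='s31');b=snap('top',save='t31');crop(b,310,110,450,235,5,'t31c');crop(a,130,260,330,420,4,'s31c')"
```

```text
t 34.8 tcp [ 0.4851 -0.1896  0.2307] psi -0.068 xz [ 0.008 -0.005 -1.   ] q [-0.59  0.38  1.7   0.    1.05 -0.52] F [0.7  0.84 0.88] gap 49.9
```

View pics/s31.png

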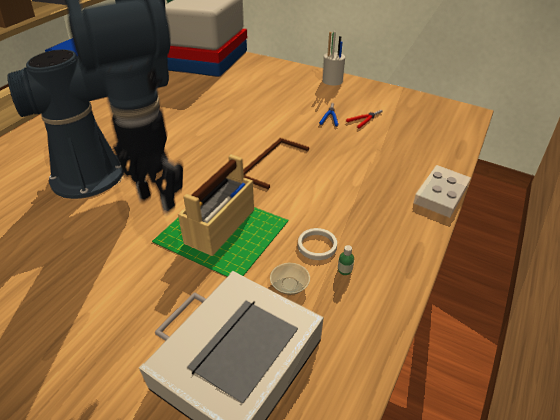

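View pics/s31c.png

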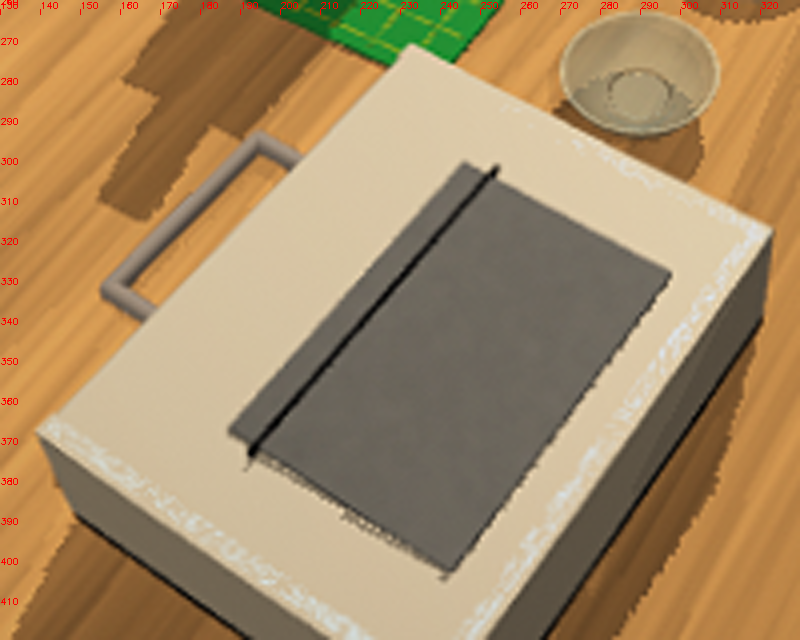

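View pics/t31.png

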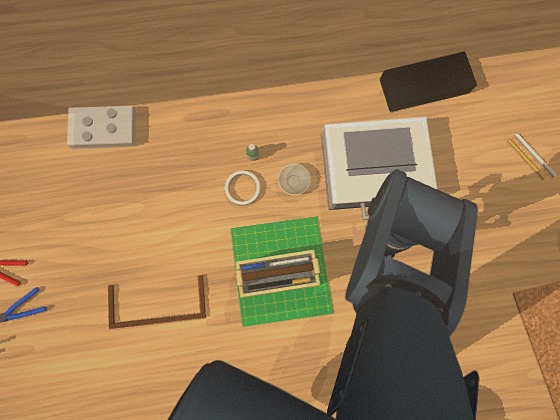

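```bash
python3 -c "
from h import *
b=snap('top');crop(b,225,240,335,310,7,'t32')
print(proj(b,[[.4515,.010+.079,.151],[.4515,.010-.079,.151],[.4515,.01,.149]]))
goal([.4515,.0095,.2],.003)"
```

```text
[[240.3479 277.1581]
 [313.8689 266.4143]
 [277.1962 271.8081]]
shift [ 1.15 -1.74 -7.72] turn [-0.76  0.01 -0.03]
```

View pics/t32.png

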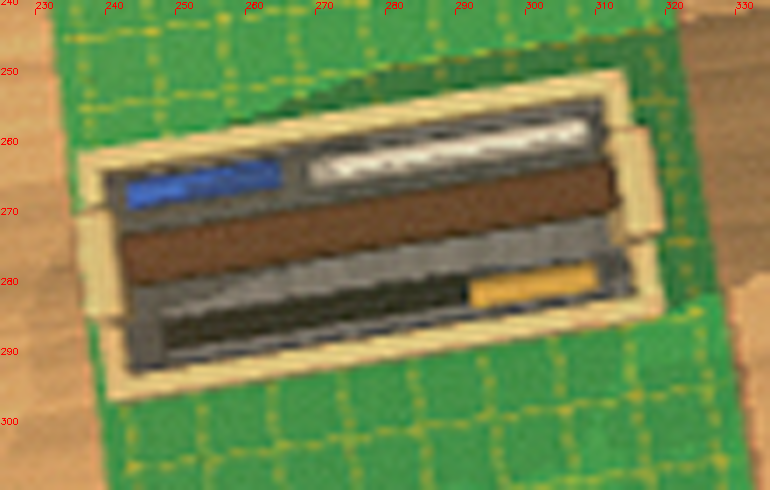

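carry_out:
  commands:
    - [[0,-0.4,-1.7,-0.2,0,0,50],[0,-0.8,-3.4,-0.4,0,0,50],[0.3,-1.2,-5.2,-0.6,0,0,50],[0.7,-1.6,-6.8,-0.76,0,0,50],[1,-1.74,-7.7,-0.76,0,0,50]]

```text
t: 35.45
tcp_pos: [0.4521, 0.0092, 0.2016]
tool_rot: [0.5, 0.501, -0.499, 0.501]
force: [0.0, 0.1, -0.4]
finger_gap: 0.587
```

```bash
python3 -c "
from h import *
st();goal([.4515,.0095,.1215],.003)"
```

```text
t 35.45 tcp [0.4521 0.0092 0.2016] psi 0.002 xz [ 0.     0.001 -1.   ] q [-0.23  0.34  1.88  0.    0.91 -0.23] F [ 0.02  0.11 -0.37] gap 50.1
shift [ 3.2  -0.03 -0.01] turn [-0.01 -0.01 -0.  ]
```

carry_out:
  commands:
    - [[0.7,0,0,0,0,0,50],[1.4,0,0,0,0,0,50],[2.2,-0.03,0,0,0,0,50],[2.8,-0.03,0,0,0,0,50],[3.2,-0.03,0,0,0,0,50]]

```text
t: 35.95
tcp_pos: [0.4528, 0.0066, 0.1208]
tool_rot: [0.5, 0.5, -0.5, 0.5]
force: [0.6, 0.6, 0.1]
finger_gap: 0.585
```

carry_out:
  commands:
    - [[0,0,0,0,0,0,30],[0,0,0,0,0,0,10],[0,0,0,0,0,0,8],[0,0,0,0,0,0,8],[0,0,0,0,0,0,8]]
  force: 110

```text
t: 36.45
tcp_pos: [0.4523, 0.0067, 0.1224]
tool_rot: [0.5, 0.499, -0.5, 0.501]
force: [0.4, -0.0, 2.7]
finger_gap: 0.164
```

```bash
python3 -c "
from h import *
st()"
```

```text
t 36.45 tcp [0.4523 0.0067 0.1224] psi 0.001 xz [ 0.002 -0.001 -1.   ] q [-0.23  0.49  1.96 -0.    0.69 -0.23] F [ 0.45 -0.01  2.71] gap 14.0
```

carry_out:
  commands:
    - [[-0.1,0,0,0,0,0,8],[-0.3,0,0,0,0,0,8],[-0.6,0,0,0,0,0,8],[-1,0,0,0,0,0,8],[-1.3,0,0,0,0,0,8]]

```text
t: 36.95
tcp_pos: [0.4517, 0.007, 0.1551]
tool_rot: [0.5, 0.5, -0.5, 0.5]
force: [-0.1, -0.1, -6.1]
finger_gap: 0.166
```

```bash
python3 -c "
from h import *
st();goal([.4435,.301,.154],-.036)"
```

```text
t 36.95 tcp [0.4517 0.007  0.1551] psi 0.001 xz [ 0.001 -0.    -1.   ] q [-0.23  0.42  1.93  0.    0.78 -0.23] F [-0.07 -0.12 -6.15] gap 14.2
shift [  0.04  -0.32 -11.76] turn [ 0.42  0.   -0.01]
```

carry_out:
  commands:
    - [[0,0,-0.6,0,0,0,8],[0,-0.05,-1.8,0.1,0,0,8],[0,-0.1,-3.1,0.2,0,0,8],[0,-0.15,-4.4,0.3,0,0,8],[0,-0.2,-5.7,0.3,0,0,8]]

```text
t: 37.45
tcp_pos: [0.4464, 0.1506, 0.1548]
tool_rot: [0.507, 0.493, -0.506, 0.494]
force: [-0.2, -0.2, -5.6]
finger_gap: 0.167
```

```bash
python3 -c "
from h import *
st();goal([.4435,.301,.154],-.036)"
```

```text
t 37.45 tcp [0.4464 0.1506 0.1548] psi -0.026 xz [ 0.001  0.    -1.   ] q [0.09 0.45 1.89 0.   0.81 0.11] F [-0.15 -0.2  -5.62] gap 14.3
shift [ 0.03 -0.28 -6.01] turn [ 0.11 -0.   -0.01]
```

carry_out:
  commands:
    - [[0,-0.05,-1.3,0,0,0,8],[0,-0.1,-2.6,0.1,0,0,8],[0,-0.2,-3.9,0.1,0,0,8],[0,-0.25,-5.1,0.1,0,0,8],[0,-0.25,-5.9,0.1,0,0,8]]

```text
t: 37.95
tcp_pos: [0.4436, 0.2992, 0.1547]
tool_rot: [0.508, 0.492, -0.508, 0.492]
force: [0.9, -1.0, -6.5]
finger_gap: 0.164
```

carry_out:
  commands:
    - [[0,0,0,0,0,0,8],[0,0,0,0,0,0,8],[0.1,0,0,0,0,0,8],[0.2,0,0,0,0,0,8],[0.3,0,0,0,0,0,8]]

```text
t: 38.45
tcp_pos: [0.444, 0.2963, 0.1465]
tool_rot: [-0.509, -0.491, 0.509, -0.491]
force: [0.0, -0.1, -6.1]
finger_gap: 0.16
```

```bash
python3 -c "
from h import *
st();goal([.4435,.301,.1185],-.036)
a=snap('scene');crop(a,225,90,335,200,7,'s33');b=snap('top');crop(b,90,235,220,335,6,'t33')"
```

```text
t 38.45 tcp [0.444  0.2963 0.1465] psi -0.036 xz [-0.001 -0.    -1.   ] q [ 0.38  0.53  1.74 -0.    0.87  0.41] F [ 0.03 -0.11 -6.11] gap 13.7
shift [ 1.12 -0.03 -0.19] turn [0.   0.   0.01]
```

View pics/s33.png

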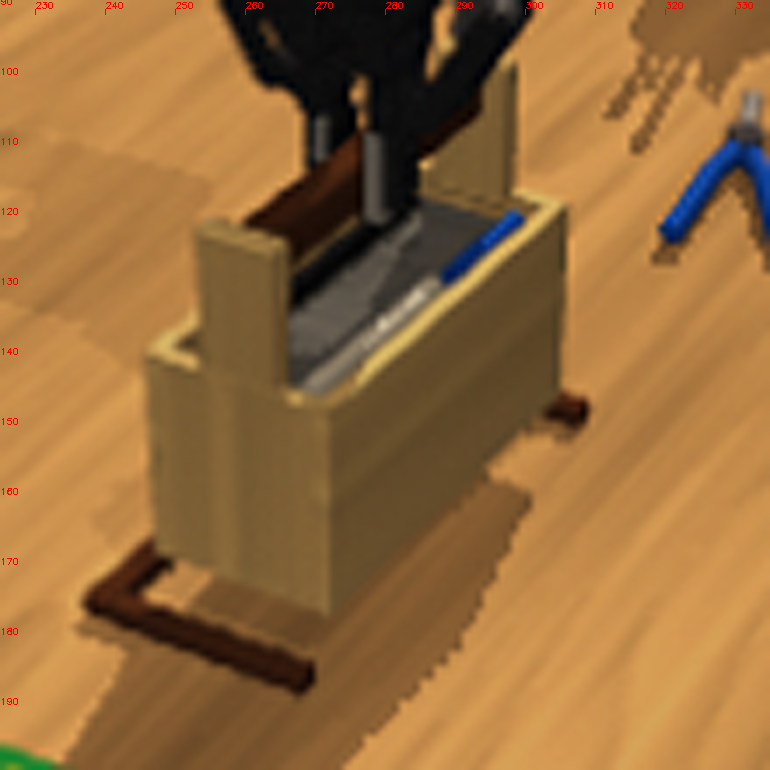

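View pics/t33.png

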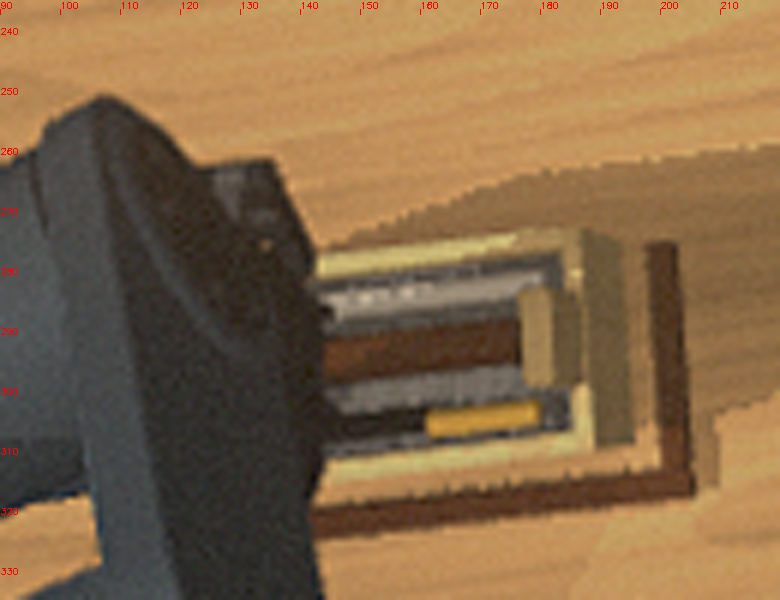

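carry_out:
  commands:
    - [[0.2,-0.02,-0.1,0,0,0,8],[0.5,-0.02,-0.17,0,0,0,8],[0.75,-0.02,-0.17,0,0,0,8],[0.95,-0.02,-0.17,0,0,0,8],[1.06,-0.02,-0.17,0,0,0,8]]

```text
t: 39.05
tcp_pos: [0.4431, 0.3011, 0.1195]
tool_rot: [-0.508, -0.492, 0.509, -0.491]
force: [-8.7, -2.1, 22.5]
finger_gap: 0.163
```

```bash
python3 -c "
from h import *
st()"
```

```text
t 39.05 tcp [0.4431 0.3011 0.1195] psi -0.034 xz [-0.002 -0.001 -1.   ] q [ 0.39  0.57  1.76 -0.    0.81  0.42] F [-8.69 -2.11 22.5 ] gap 13.9
```

Seated with 22 N. Release and rise.

carry_out:
  commands:
    - [[-0.05,0,0,0,0,0,8],[-0.05,0,0,0,0,0,40],[-0.05,0,0,0,0,0,50],[-0.1,0,0,0,0,0,50],[-1,0,0,0,0,0,50]]

```text
t: 39.55
tcp_pos: [0.4425, 0.3007, 0.1441]
tool_rot: [-0.507, -0.492, 0.51, -0.491]
force: [-0.5, -0.5, 0.4]
finger_gap: 0.584
```

carry_out:
  commands:
    - [[-1.5,0,0,0,0,0,50],[-3,0,0,0,0,0,50],[-4.5,0,1,0,0,0,50],[-5,0,2.7,0,0,0,50],[-5,0,4.5,0,0,0,50]]

```text
t: 40.05
tcp_pos: [0.4418, 0.1887, 0.2737]
tool_rot: [0.51, 0.49, -0.505, 0.494]
force: [0.7, -0.7, -0.2]
finger_gap: 0.586
```

carry_out:
  commands:
    - [[0,0,1.7,0,0,0,50],[0,0,3.4,0,0,0,50],[0,0,5.1,0,0,0,50],[0,0,6.8,0,0,0,50],[0,0,7,0,0,0,50]]

```text
t: 40.55
tcp_pos: [0.4345, 0.0101, 0.2711]
tool_rot: [0.51, 0.489, -0.51, 0.491]
force: [-1.0, -0.2, 0.9]
finger_gap: 0.588
```

```bash
python3 -c "
from h import *
st()
a=snap('scene',save='s34');crop(a,225,90,335,200,7,'s34c');b=snap('top',save='t34');crop(b,90,235,220,335,6,'t34c')"
```

```text
t 40.55 tcp [0.4345 0.0101 0.2711] psi -0.04 xz [ 0.003 -0.002 -1.   ] q [-0.23  0.21  1.84 -0.    1.09 -0.19] F [-1.02 -0.19  0.88] gap 50.2
```

View pics/s34.png

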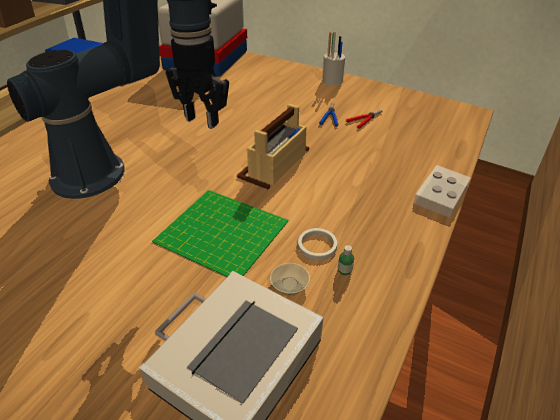

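View pics/s34c.png

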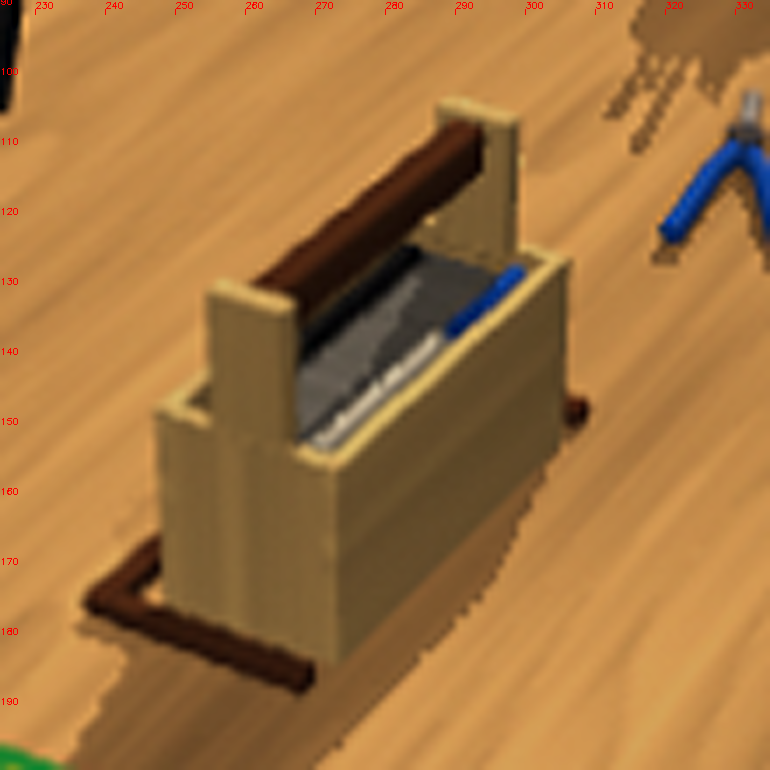

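View pics/t34c.png

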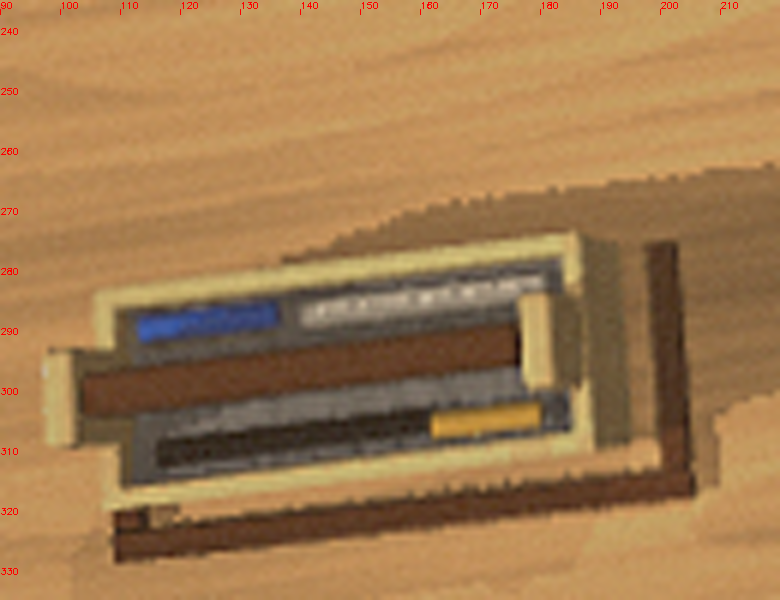

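View pics/t34.png

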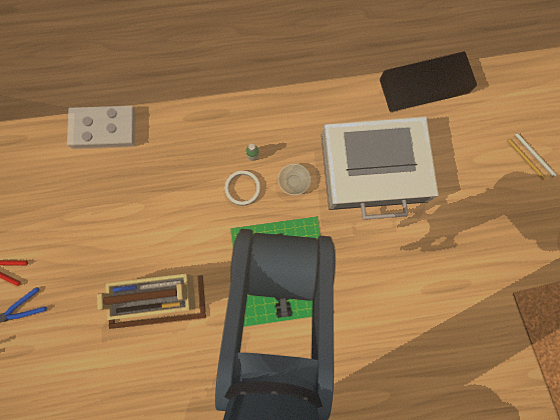

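```bash
python3 -c "
from h import *
b=snap('top');a=snap('scene')
f=lambda o,k,l:[[o[0]+x/k,o[1]+y/k] for x,y in l]
T=f((90,235),6,[(537,340),(60,397)]);S=f((225,90),7,[(253,290),(480,110)])
P=tri(a,S,b,T);print(P,P[:,:3].mean(0),plane(b,T,.148).mean(0), 'yaw',-np.arctan2(P[1,0]-P[0,0],P[1,1]-P[0,1]))
m=P[:,:2].mean(0)-[.4435,.302];c,s=np.cos(.036),np.sin(.036);print('offset in bay',c*m[0]-s*m[1],s*m[0]+c*m[1])
print(manip.sense()['force']);print(manip.sign_off())"
```

```text
[[0.4417 0.2206 0.1499 0.0036]
 [0.4466 0.3857 0.1484 0.003 ]] [0.4442 0.3031 0.1491] [0.4429 0.3023 0.148 ] yaw -0.02991705786138692
offset in bay 0.0006251284531459854 0.0011511252362620481
[ 0.741   0.6573 -0.2484]
the job is handed in; nothing more can be done
None
```

The job is handed in at about 41 s of the 210 s allowed. I opened the drawer and stood the caddy on the mat. I laid all three pendants present flat and apart in the drawer, shut it, and stood the caddy back in its dock.

One pendant was knocked aside during the run to within about 13 mm of its neighbour. I re-measured it and gripped both of those pendants lengthwise.

**Last checks:**
- **Pendants:** before shutting, the pictures showed three pendants lying flat, about 55 mm apart, none on another.
- **Drawer:** pushed to a firm stop (about 12 N); the panel looks flush with the box front in the pictures.
- **Caddy:** by my two-view measurement it stands about 1 mm from the bay centre and within 0.01 rad of the dock's direction. It was set down with 22 N and the gripper is well clear.
- **Bystanders:** the tape roll, dish and bottle look unmoved in the final pictures.

**Disagreements and limits:**
- **Height readings:** two-view heights read 1–4 mm high throughout; pendant tops gave 13–14 mm where the text implies 10 mm. I put this down to camera calibration.
- **Caddy set-down on the mat:** it pressed with about 43 N at the wrist for a moment, under the 120 N wrist limit.
- **Not checked:** I did not look at the pendants again after the drawer was shut.

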